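Nest the drained pastry covers upside down on the board

ROBOT

A 7-joint arm with a two-finger parallel gripper is mounted at the origin on a cart in front of the work surface, level with it; the furniture and walls round the work are solid. World frame = base frame: x ahead of the robot, y to its left, z up, the work surface at z = 0. Lengths are in m, angles in rad, forces in N, time in s.
With the tool pointing down it reaches from about 0.4 to 0.85 m from the base axis. Payload 10.4 kg.
Tool frame: the origin (TCP) lies midway between the tips of the shut fingers; the grasp point (between the pads) lies 19 mm behind it; x points along the fingers, z is the direction in which the jaws open and shut, and the axes are right-handed (so a half turn about x gives the same grasp; the last joint's range is limited). The gripper opens to 87 mm and grips with 3 to 60 N. Pads are 19 mm wide; open, the fingers measure 117 mm over their backs; the gripper's body (75 mm by 190 mm) begins 51 mm behind the grasp point.
Start: joints at [1.302, 0.332, -0.065, 1.46, 0.022, 1.35, -0.088], TCP at [0.152, -0.606, 0.223] pointing down, gripper open.
Joint ranges: [-2.6, 2.6], [-0.5, 2.12], [-1.47, 1.34], [0.16, 2.42], [-1.27, 4.41], [0.06, 2.06], [-2.6, 2.6]. Speed limits (rad/s): [2.22, 2.22, 2.79, 2.79, 3.14, 3.14, 3.14].

INTERFACE

Orientations are given as a unit quaternion [x, y, z, w].
In Python, from bench import read_state, camera, camera_params, close_job gives the robot as it stands.
- The arm moves only by the tool arm_command, never from a script. Its argument "targets" is a list of rows, each a list of 7 numbers: the closure in counts, from 0 (fully open) to 255 (shut), then the shift along the tool's x, y, z in mm, then the turn, a rotation vector about the tool's x, y, z in rad. A call has 1 to 10 rows; each row is the pose to reach, as a shift and turn from the pose commanded when the call began, along the tool's axes at that moment; what a row does not reach only later rows make up. A row lasts 1/10 s, in which the tool goes at most 50 mm and 8.59 degrees, less where a joint would pass 70% of its speed; a pose out of reach is approached as far as the arm can. A call with a gripper value outside its range is refused whole. The fingers move at their own pace and stop on an object; "newtons" is the grip in N (left out, the last holds). Time passes only in rows, so rows that repeat a pose let the fingers close. It gives the time, the measured TCP pose, the force and the opening at its end, in the units of the state.
- read_state(): the state, without advancing time (a new reading comes with each control period).
- camera(name): name is "side" or "top" or "wrist"; returns the picture (480x640x3 uint8, red, green, blue); there is no depth.
- camera_params(name): a dict with "intrinsics" (3x3 intrinsics, pixels), "xyz" and "orientation" of the camera in the world; the wrist camera has in their place "mount" (4x4, takes a point from camera to tool coordinates, whose origin is the TCP and whose axes are the tool frame's). Camera axes: x right, y down, z forward; pixel columns grow to the right and rows downward; lengths in m; the calibration is good to about 2 mm. The wrist camera is an equidistant fisheye: a pixel r from the principal point sees the ray r / f radians off the axis. A picture is of the moment at which its call begins: read the wrist's pose just before it. camera_params takes no time and is no camera call.
- close_job(): hands the job in, once; it reports no verdict.
The state is a dict: "time": time; "joint_positions": joint angles; "joint_vel": joint speeds; "joint_torque": joint torques, N m; "ee_pos": TCP position; "eef_rot": TCP orientation; "ft_force": force on the tool from outside, world axes, zero at the start; "torque": the same for the moment, N m; "width": finger opening in m.
Only numpy, scipy, OpenCV 4.12 (cv2) and the standard library are available. Lean on these libraries where they do the work, as an engineer would, in place of code of your own. Each camera call takes 0.05 s, during which the arm holds its last target.

TASK

The three domed steel pastry covers have drained upside down in their sloping stands: stack them, still upside down, in the middle of the round dark board, the large one standing level on its knob, the medium one cupped level inside it with its knob on the large one's floor, and the small one the same way inside the medium one. Set each down gently, do not drop it, let go of all of them, and leave the spice jar, the jam jar and the timer standing where they are.

Things in the scene. Friction and masses are not known exactly. Their poses are not given: they have to be found in the camera images.
- large_rim (a point): centre of the rim plane (mouth) of the large steel domed cover, on its axis; z points out of the mouth, away from the knob. Sizes in mm: rim 132 across, wall 3.5; the 18 next to the rim is a straight cylinder, to pinch with one finger inside and one outside. Knob end 70 below the rim along the axis. Starts mouth up, leaning 0.42 rad from level, mouth tipped to its stand's -x.
- medium_rim (a point): centre of the rim plane (mouth) of the medium steel domed cover, on its axis; z points out of the mouth, away from the knob. Sizes in mm: rim 100 across, wall 3.5; the 18 next to the rim is a straight cylinder, to pinch with one finger inside and one outside. Knob end 76 below the rim along the axis. Starts mouth up, leaning 0.46 rad from level, mouth tipped to its stand's -x.
- small_rim (a point): centre of the rim plane (mouth) of the small steel domed cover, on its axis; z points out of the mouth, away from the knob. Sizes in mm: rim 70 across, wall 3.5; the 18 next to the rim is a straight cylinder, to pinch with one finger inside and one outside. Knob end 80 below the rim along the axis. Starts mouth up, leaning 0.38 rad from level, mouth tipped to its stand's -x.
- large_cover: the large cover, loose, round, about 0.32 kg; origin on its axis at the end of its flat black disc knob, z to the mouth. Knob 44 mm across, 16 high; crown flat, 68 mm across outside; inner floor flat, 61 mm across, 4 thick, so 20 mm above the knob's end
- large_stand: draining stand of the large cover, fixed to the worktop: two pale sloping wooden rails with the knob between them, rising towards its own +x. Origin on the worktop, about under the cover's rim centre; z up. It stays under the leaning cover, below 75 mm; lift the cover off along its own axis
- medium_cover: the medium cover, loose, round, about 0.2 kg; origin on its axis at the end of its flat black disc knob, z to the mouth. Knob 34 mm across, 16 high; crown flat, 58 mm across outside; inner floor flat, 51 mm across, 4 thick, so 20 mm above the knob's end
- medium_stand: draining stand of the medium cover, fixed to the worktop: two pale sloping wooden rails with the knob between them, rising towards its own +x. Origin on the worktop, about under the cover's rim centre; z up. It stays under the leaning cover, below 75 mm; lift the cover off along its own axis
- small_cover: the small cover, loose, round, about 0.12 kg; origin on its axis at the end of its flat black disc knob, z to the mouth. Knob 26 mm across, 16 high; crown flat, 50 mm across outside; inner floor flat, 43 mm across, 4 thick, so 20 mm above the knob's end
- small_stand: draining stand of the small cover, fixed to the worktop: two pale sloping wooden rails with the knob between them, rising towards its own +x. Origin on the worktop, about under the cover's rim centre; z up. It stays under the leaning cover, below 75 mm; lift the cover off along its own axis
- board_top (a point): centre of the top face of a round dark wooden board, 120 across, 12 thick, fixed flat on the worktop. z up. Where the stack is to stand (mm)
- spice_jar_mid (a point): small spice jar with black cap, bystander, 41 across, 105 tall, loose; point half-way up on its axis; stands among the covers and the board (mm)
- jam_jar_mid (a point): glass jam jar with red lid, bystander, 65 across, 97 tall, loose; point half-way up on its axis (mm)
- timer_mid (a point): round red and white kitchen timer, bystander, 64 across, 57 tall, loose; point half-way up on its axis (mm)
- bread_cutter: bread cutter (fixed furniture): wooden bed with a long blade, right of the covers. Its place never changes. World coordinates in mm: wooden handle sticks out to y = 185 at x 480 to 515, z up to 110; back stop bar at x 578 to 594, y -215 to 118, z up to 90
- board: the round board as a solid; origin at the centre of its underside (mm: 120 across, 12 thick)
Things that resemble listed ones, but are neither listed nor needed, are in the scene too. Leave any purple look-alike of the board alone.

How it is judged:
By the outcome, as a careful person would: the job done as asked, in the order asked, and still so for the second after the job is handed in, with the robot touching nothing.
It also fails if it takes over 66 s, if anything falls off the work surface, if the arm or the gripper's body presses on something with over 40 N, if the wrist force passes 120 N, or if a joint passes its speed limit or range.

## Working session

There is one attempt and no reset: what is moved stays moved. The work goes in short steps, Python scripts to look and compute and a tool call to move; the robot and the scene stay as the last step left them, time stands still between calls to the robot, and variables do not carry over. Pictures are saved under pics/ and viewed, and the job is handed in when it is done.

Besides the shell and the picture viewer there is one more tool, called after ">>>" as name(argument=value, ...) on one line, values as JSON. arm_command: Moves the arm, as the interface text tells. Its arguments: {"type":"object","properties":{"targets":{"type":"array"},"newtons":{"type":"number"}},"required":["targets"]}

```bash
mkdir -p pics; ls
cat > h.py <<'E'
import numpy as np, cv2, json
from scipy.spatial.transform import Rotation as R
from bench import read_state, camera, camera_params, close_job
def save(name,fn):
    im=camera(name); cv2.imwrite('pics/'+fn,im[:,:,::-1]); return im
E
python3 - <<'E'
from h import *
s=read_state(); print(s)
for n in ['side','top','wrist']:
    print(n,camera_params(n))
save('side','side0.png');save('top','top0.png')
E
```

```text
pics
{'time': 0.0, 'joint_positions': array([ 1.30244557,  0.33288386, -0.06465621,  1.46095531,  0.02162989,
        1.34990436, -0.08851766]), 'joint_vel': array([ 0.00026007, -0.00033293, -0.0002793 ,  0.00039038, -0.00047427,
       -0.00104205, -0.000726  ]), 'joint_torque': array([ 2.82817609e-04, -6.23255610e+01,  2.50780920e-02, -3.89893305e+01,
       -6.13456196e-02,  3.97852168e-02,  1.19030706e-04]), 'ee_pos': array([ 0.15191488, -0.60584919,  0.22173968]), 'eef_rot': array([ 0.43523999,  0.55793511, -0.43467108,  0.55707775]), 'ft_force': array([0.64021635, 0.07754908, 0.4550213 ]), 'torque': array([ 0.03548318,  0.00924685, -0.00293574]), 'width': 0.08721643757494342}
side {'intrinsics': array([[453.62116663,   0.        , 322.39041562],
       [  0.        , 453.62116663, 240.68698608],
       [  0.        ,   0.        ,   1.        ]]), 'xyz': array([0.34317746, 1.00927331, 0.53913379]), 'orientation': array([-0.09879961,  0.86290329, -0.49140247,  0.06449936])}
top {'intrinsics': array([[586.88807649,   0.        , 314.53322412],
       [  0.        , 586.88807649, 234.41675981],
       [  0.        ,   0.        ,   1.        ]]), 'xyz': array([0.34572841, 0.26269193, 1.41033422]), 'orientation': array([ 0.70903568, -0.7017677 ,  0.0441388 , -0.0533129 ])}
wrist {'intrinsics': array([[371.64829954,   0.        , 320.7401571 ],
       [  0.        , 371.64829954, 237.63154465],
       [  0.        ,   0.        ,   1.        ]]), 'mount': array([[ 1.47699614e-04, -3.06038293e-01,  9.52019192e-01,
        -1.62589097e-01],
       [ 8.40035368e-05, -9.52019195e-01, -3.06038307e-01,
         8.33578096e-02],
       [ 9.99999986e-01,  1.25174719e-04, -1.14904568e-04,
         1.15613629e-04],
       [ 0.00000000e+00,  0.00000000e+00,  0.00000000e+00,
         1.00000000e+00]])}
```

View pics/top0.png

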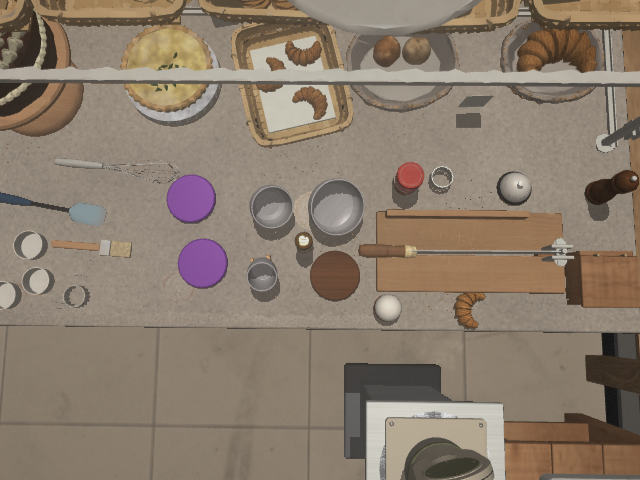

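View pics/side0.png

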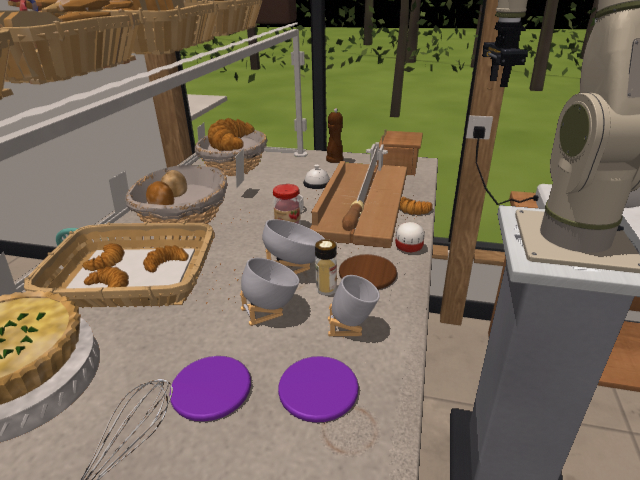

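The top view shows the large cover at (337,207), the medium one at (271,207), the small one at (263,275) and the brown board at (335,275). The purple discs at (191,198) and (203,263) are look-alikes. The spice jar is at (304,242), the jam jar at (410,177) and the timer at (388,308). I'll check these in enlarged crops.

Run:
```python
from h import *
a=cv2.imread('pics/top0.png'); b=cv2.imread('pics/side0.png')
cv2.imwrite('pics/ct.png',cv2.resize(a[170:320,230:420],None,fx=4.2,fy=4,interpolation=cv2.INTER_CUBIC)[:600,:800])
c=a[170:310,230:380]; cv2.imwrite('pics/ct.png',cv2.resize(c,None,fx=4,fy=4,interpolation=cv2.INTER_CUBIC))
c=b[200:350,225:425]; cv2.imwrite('pics/cs.png',cv2.resize(c,None,fx=4,fy=4,interpolation=cv2.INTER_CUBIC))
```

```text
(no output)
```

View pics/ct.png

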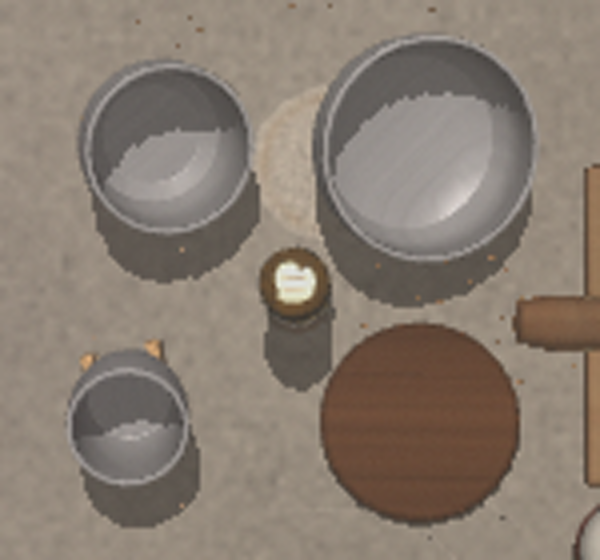

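View pics/cs.png

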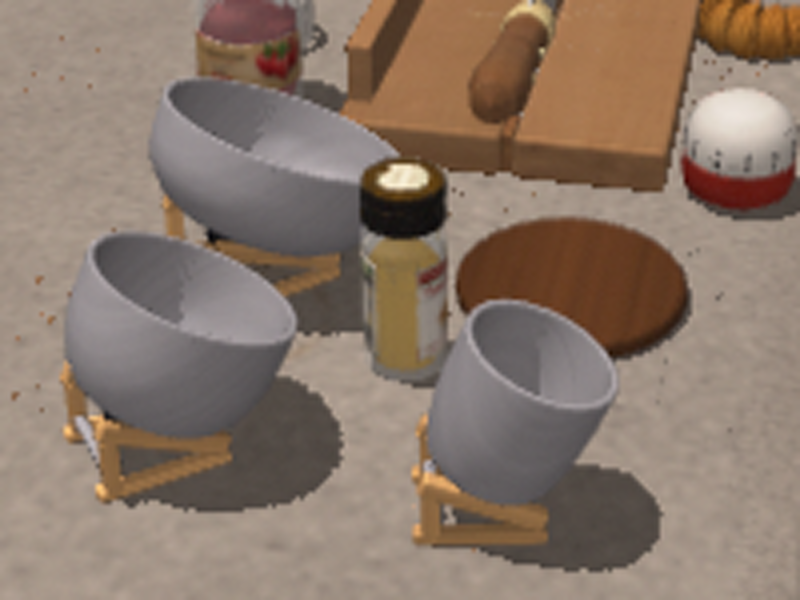

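```bash
cat >> h.py <<'E'
def crop(src,x0,y0,w,h,f,fn,step=10):
    a=cv2.imread(src)[y0:y0+h,x0:x0+w]; a=cv2.resize(a,None,fx=f,fy=f,interpolation=cv2.INTER_CUBIC)
    for x in range((x0//step+1)*step,x0+w,step):
        p=int((x-x0+.5)*f); cv2.line(a,(p,0),(p,a.shape[0]),(0,255,255) ,1); cv2.putText(a,str(x),(p,10),0,.4,(0,0,255),1)
    for y in range((y0//step+1)*step,y0+h,step):
        p=int((y-y0+.5)*f); cv2.line(a,(0,p),(a.shape[1],p),(0,255,255),1); cv2.putText(a,str(y),(0,p),0,.4,(0,0,255),1)
    cv2.imwrite(fn,a)
E
python3 - <<'E'
from h import *
crop('pics/top0.png',245,170,125,70,6,'pics/g1.png')
crop('pics/top0.png',240,225,130,80,6,'pics/g2.png')
crop('pics/side0.png',235,210,100,75,8,'pics/g3.png')
crop('pics/side0.png',310,225,100,75,8,'pics/g4.png')
E
```

```text
(no output)
```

View pics/g1.png

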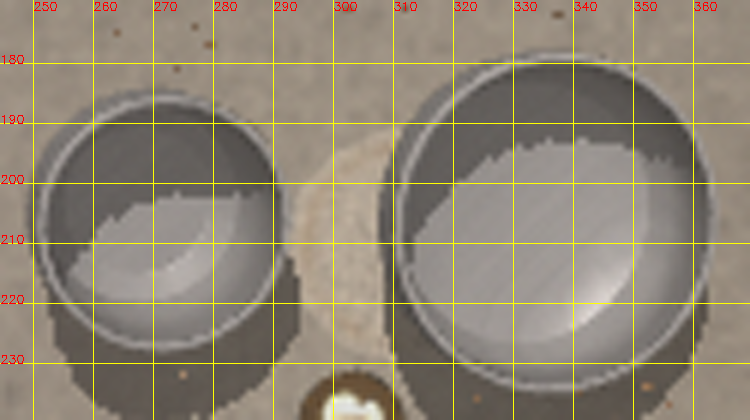

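View pics/g2.png

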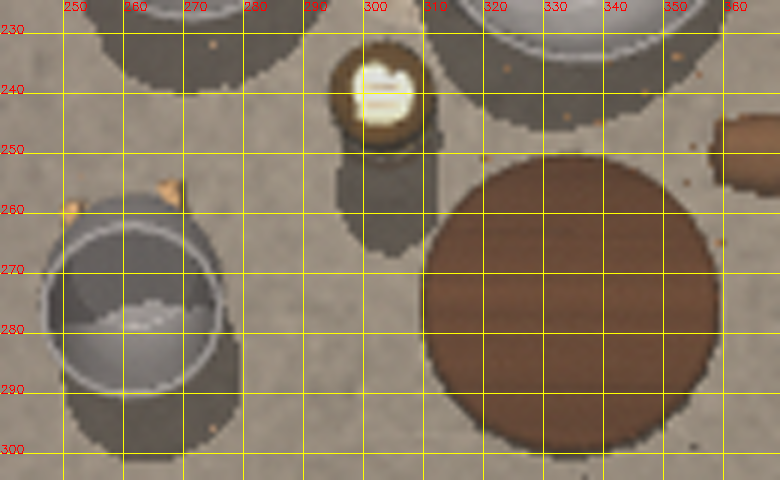

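View pics/g3.png

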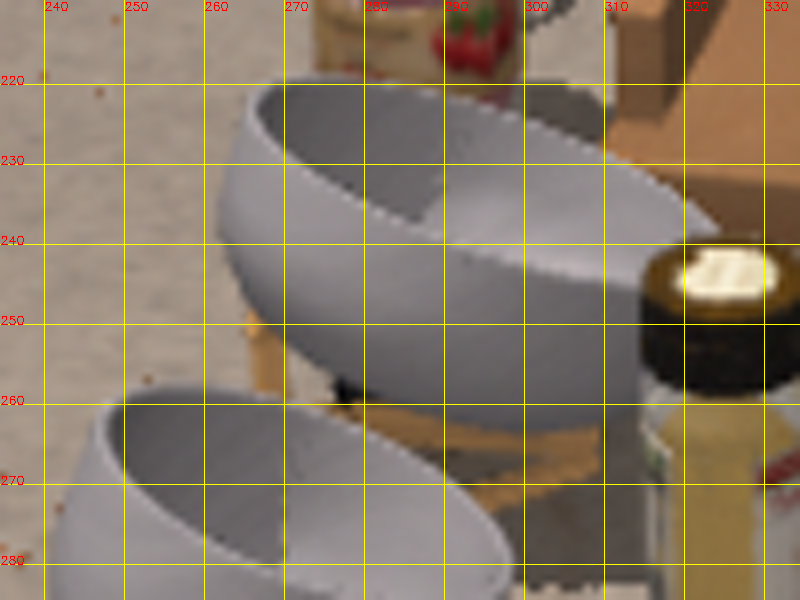

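View pics/g4.png

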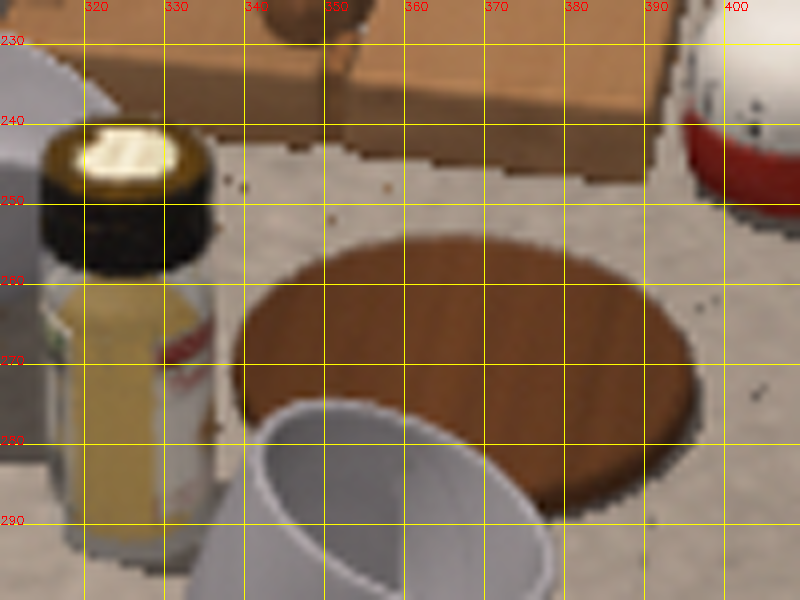

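```bash
cat >> h.py <<'E'
from scipy.optimize import least_squares, minimize
P={n:camera_params(n) for n in ['side','top','wrist']}
def ray(n,uv):
    uv=np.atleast_2d(uv).astype(float);p=P[n];K=p['intrinsics']
    d=np.c_[(uv[:,0]-K[0,2])/K[0,0],(uv[:,1]-K[1,2])/K[1,1],np.ones(len(uv))]
    return p['xyz'],R.from_quat(p['orientation']).apply(d)
def proj(n,X):
    p=P[n];K=p['intrinsics'];c=R.from_quat(p['orientation']).inv().apply(np.atleast_2d(X)-p['xyz'])
    return np.c_[c[:,0]/c[:,2]*K[0,0]+K[0,2],c[:,1]/c[:,2]*K[1,1]+K[1,2]]
def wray(st,uv):
    uv=np.atleast_2d(uv).astype(float);K=P['wrist']['intrinsics'];M=P['wrist']['mount']
    q=(uv-K[:2,2])/K[0,0];r=np.linalg.norm(q,axis=1);d=np.c_[q*(np.sin(r)/np.maximum(r,1e-9))[:,None],np.cos(r)]
    Rt=R.from_quat(st['eef_rot']);return Rt.apply(M[:3,3])+st['ee_pos'],Rt.apply(d@M[:3,:3].T)
def wproj(st,X):
    K=P['wrist']['intrinsics'];M=P['wrist']['mount'];Rt=R.from_quat(st['eef_rot'])
    t=Rt.inv().apply(np.atleast_2d(X)-st['ee_pos']);c=(t-M[:3,3])@M[:3,:3]
    r=np.linalg.norm(c[:,:2],axis=1);th=np.arctan2(r,c[:,2]);return c[:,:2]/r[:,None]*th[:,None]*K[0,0]+K[:2,2]
def onz(n,uv,z,st=None):
    o,d=ray(n,uv) if n!='wrist' else wray(st,uv); return o+d*((z-o[2])/d[:,2])[:,None]
def axis(tilt,yaw): return np.array([-np.sin(tilt)*np.cos(yaw),-np.sin(tilt)*np.sin(yaw),np.cos(tilt)])
def circ(c,a,r,n=72):
    t=np.linspace(0,2*np.pi,n,endpoint=False);u=np.cross(a,[0,1,0.]);u/=np.linalg.norm(u);v=np.cross(a,u)
    return c+r*(np.cos(t)[:,None]*u+np.sin(t)[:,None]*v)
def fitrim(sets,Rr,tilt,x0,free_tilt=False):
    # sets: list of (o,d)
    def f(p):
        a=axis(p[4] if free_tilt else tilt,p[3]);res=[]
        for o,d in sets:
            X=o+d*(((p[:3]-o)@a)/(d@a))[:,None]; res.append((np.linalg.norm(X-p[:3],axis=1)-Rr)*1e3)
        return np.concatenate(res)
    s=least_squares(f,list(x0)+([tilt] if free_tilt else []),loss='soft_l1'); return s.x,f(s.x)
def g(pts,x0,y0,f): return np.array(pts)/f-.5+[x0,y0]
E
cat > fit0.py <<'E'
from h import *
LT=g([(395,210),(432,112),(555,52),(655,95),(711,205),(688,310),(630,372),(548,391),(460,355),(418,295)],245,170,6)
LS=g([(245,105),(285,78),(400,82),(520,115),(620,165),(690,205),(270,140),(330,190),(420,235),(520,265),(590,283)],235,210,8)
MT=g([(36,225),(62,135),(160,94),(250,130),(286,225),(250,312),(160,350),(80,310)],245,170,6)
MS=g([(100,425),(115,405),(175,387),(280,402),(400,460),(480,520),(513,565),(125,480),(170,520),(240,565)],235,210,8)
ST=g([(42,305),(70,245),(132,223),(195,245),(223,305),(195,370),(132,397),(70,370)],240,225,6)
SS=g([(255,440),(280,410),(350,400),(420,425),(490,470),(540,530),(552,565),(265,490),(300,545),(350,585)],310,225,8)
from h import ray
O={}
for n,T,S,r,t,x0 in [('L',LT,LS,.066,.42,(.4,.2,.08,0)),('M',MT,MS,.05,.46,(.4,.35,.08,0)),('S',ST,SS,.035,.38,(.25,.35,.09,0))]:
    c=onz('top',T.mean(0),.08)[0]
    for ft in (0,1):
        p,e=fitrim([ray('top',T),ray('side',S)],r,t,(*c,0),ft); print(n,p.round(4),e.round(1))
    p,e=fitrim([ray('top',T),ray('side',S)],r,t,(*c,0)); O[n]=list(p)
BT=g([(422,303),(718,303),(570,153),(570,455),(470,195),(670,200),(470,410),(675,410)],240,225,6)
b,e=fitrim([ray('top',BT)],.06,0.,(.25,.2,.012,0)); print('board',b,e.round(1))
X=onz('top',BT,.012);print('board',(X[::2]+X[1::2])/2, cv2.minEnclosingCircle((X[:,:2]*1e3).astype(np.float32)))
BS=g([(235,360),(270,300),(330,260),(450,235),(570,250),(640,290),(685,340),(695,380),(540,500)],310,225,8)
X=onz('side',BS,.012); print(least_squares(lambda p:np.linalg.norm(X[:,:2]-p[:2],axis=1)-.06,[.25,.2]))
E
python3 fit0.py
```

```text
L [0.5951 0.229  0.0789 0.7952] [-0.8  1.  -0.  -3.5 -3.  -1.5  0.2 -1.  -3.2 -4.8 -1.  -2.3  0.1  1.4
 -3.7  0.1 -2.9 -0.1  1.2 -1.6  0.3]
L [0.5951 0.2291 0.0789 0.7933 0.4222] [-0.8  1.   0.  -3.5 -2.9 -1.4  0.2 -1.1 -3.3 -4.9 -1.  -2.4  0.1  1.6
 -3.4  0.4 -2.6  0.2  1.3 -1.6  0.2]
M [0.5933 0.3805 0.081  0.7523] [-0.7  2.8  0.3 -0.6 -1.1 -0.3 -0.8 -4.3 -2.7 -2.6 -0.   1.7 -3.3 -2.5
  0.5 -3.4 -2.7  0.3]
M [0.5925 0.3804 0.0802 0.704  0.4978] [-0.4  4.   1.6 -0.1 -1.2 -0.5 -1.3 -4.8 -1.3 -2.4 -1.4  1.7 -0.6  0.2
  1.1 -0.7 -0.6  0.6]
S [0.4329 0.3995 0.0836 0.258 ] [-0.8  0.1 -0.5 -0.2 -1.1 -1.9 -1.  -1.9 -1.8 -0.7  1.2 -0.  -0.6 -0.7
 -0.1 -3.1 -1.   0.4]
S [0.4325 0.3994 0.0833 0.2098 0.4238] [-0.7  0.7  0.5  0.4 -1.1 -2.1 -0.9 -1.8 -1.1 -1.2  0.1 -0.3  0.3  0.4
  0.4 -1.7 -0.1  0.2]
board [ 0.44428639  0.23272996 -0.01653995  0.        ] [-0.1 -0.1  1.4  0.9 -0.  -1.3 -1.   0.1]
board [[0.44261058 0.23334931 0.012     ]
 [0.44256735 0.23331884 0.012     ]
 [0.48466354 0.23360902 0.012     ]
 [0.40032343 0.23207191 0.012     ]] ((442.5673522949219, 233.31884765625), 59.93952560424805)
     message: `ftol` termination condition is satisfied.
     success: True
      status: 2
         fun: [-6.804e-04 -2.246e-03 -8.836e-04  1.373e-03  2.271e-03
               -1.040e-03 -1.824e-03 -1.808e-03  7.922e-04]
           x: [ 4.404e-01  2.385e-01]
        cost: 1.0818363756110862e-05
         jac: [[-9.809e-01 -1.943e-01]
               [-9.503e-01  3.114e-01]
               ...
               [ 9.968e-01  7.946e-02]
               [ 4.338e-01 -9.010e-01]]
        grad: [-8.740e-10  2.107e-08]
  optimality: 2.1067240506986395e-08
 active_mask: [ 0.000e+00  0.000e+00]
        nfev: 8
        njev: 8
```

Run:
```python
from h import *
s=read_state();M=R.from_quat(s['eef_rot']).as_matrix();print(M.round(3))
az=np.arctan2(*s['ee_pos'][1::-1]);print(az, 'toolz az',np.arctan2(M[1,2],M[0,2]),'tool y az',np.arctan2(M[1,1],M[0,1]))
print('spice',onz('top',g([(383,92)],240,225,6),.105)); 
print('jam',onz('top',[(410,173)],.097),'timer',onz('top',[(388,307)],.057))
```

```text
[[-0.     0.97   0.243]
 [ 0.001  0.243 -0.97 ]
 [-1.    -0.    -0.001]]
-1.3250039834590517 toolz az -1.3249810886911115 tool y az 0.2458152774477287
spice [[0.51433625 0.30567269 0.105     ]]
jam [[0.67188253 0.06393133 0.097     ]] timer [[0.36761901 0.11156688 0.057     ]]
```

```bash
cat >> h.py <<'E'
def toolR(ax,az):
    """tool x = -ax (cover axis), tool z = outward direction at world azimuth az projected in rim plane"""
    x=-np.asarray(ax,float);x/=np.linalg.norm(x);z=np.array([np.cos(az),np.sin(az),0.]);z-=x*(z@x);z/=np.linalg.norm(z)
    return R.from_matrix(np.c_[x,np.cross(z,x),z])
def row(pos,Rt,st=None):
    st=st or read_state();R0=R.from_quat(st['eef_rot'])
    d=R0.inv().apply(np.array(pos)-st['ee_pos'])*1e3; w=(R0.inv()*Rt).as_rotvec()
    return [round(float(v),1) for v in d]+[round(float(v),3) for v in w]
UP=[0,0,1.]
def stat():
    s=read_state();M=R.from_quat(s['eef_rot']).as_matrix()
    print('t',round(s['time'],2),'pos',s['ee_pos'].round(4),'x',M[:,0].round(3),'z az',round(np.arctan2(M[1,2],M[0,2]),3),'F',s['ft_force'].round(1),'w',round(s['width'],4),'q',s['joint_positions'].round(2))
E
python3 - <<'E'
from h import *
print(row((.42,-.38,.32),toolR(UP,-.6)))
E
```

```text
[-98.0, 314.9, -154.0, -0.725, -0.001, -0.0]
```

>>> arm_command(targets=[[0,-20,50,-25,-0.12,0,0],[0,-40,95,-48,-0.24,0,0],[0,-60,140,-70,-0.36,0,0],[0,-75,185,-92,-0.48,0,0],[0,-90,230,-114,-0.6,0,0],[0,-98,275,-135,-0.7,0,0],[0,-98,315,-154,-0.725,0,0]])

```text
time: 0.8
ee_pos: [0.4089, -0.3894, 0.3206]
eef_rot: [0.208, 0.675, -0.208, 0.676]
ft_force: [0.3, -0.9, -0.5]
width: 0.0871
```

Run:
```python
from h import *
stat()
print(row((.52,-.05,.32),toolR(UP,.5)))
```

```text
t 0.8 pos [ 0.4089 -0.3894  0.3206] x [ 0.001 -0.001 -1.   ] z az -0.597 F [ 0.3 -0.9 -0.5] w 0.0871 q [ 0.98  0.19 -0.35  1.45  0.06  1.52  0.03]
[0.3, 343.2, -98.8, -1.097, 0.001, 0.001]
```

>>> arm_command(targets=[[0,0,43,-12,-0.14,0,0],[0,0,86,-25,-0.28,0,0],[0,0,130,-37,-0.42,0,0],[0,0,173,-50,-0.56,0,0],[0,0,216,-62,-0.7,0,0],[0,0,260,-75,-0.84,0,0],[0,0,302,-87,-0.98,0,0],[0,0,343,-99,-1.097,0,0]])

```text
time: 1.6
ee_pos: [0.5196, -0.0497, 0.3193]
eef_rot: [-0.176, 0.685, 0.176, 0.685]
ft_force: [1.4, -0.4, 0.0]
width: 0.0869
```

Run:
```python
from h import *
stat()
print(row((.50,.25,.32),toolR(UP,1.571)))
```

```text
t 1.6 pos [ 0.5196 -0.0497  0.3193] x [-0. -0. -1.] z az 0.503 F [ 1.4 -0.4  0. ] w 0.0869 q [ 0.65  0.12 -0.7   1.54  0.08  1.51  0.45]
[-0.8, 272.1, 127.2, -1.068, -0.0, 0.0]
```

>>> arm_command(targets=[[0,0,40,15,-0.14,0,0],[0,0,80,32,-0.28,0,0],[0,0,120,48,-0.42,0,0],[0,0,160,66,-0.56,0,0],[0,0,200,85,-0.7,0,0],[0,0,240,105,-0.84,0,0],[0,0,265,122,-0.98,0,0],[0,0,272,127,-1.068,0,0]])

```text
time: 2.4
ee_pos: [0.5002, 0.2519, 0.3191]
eef_rot: [-0.501, 0.499, 0.502, 0.499]
ft_force: [-0.1, 0.1, 0.2]
width: 0.0871
```

Run:
```python
from h import *
stat()
save('wrist','w1.png')
```

```text
t 2.4 pos [0.5002 0.2519 0.3191] x [-0.001  0.001 -1.   ] z az 1.575 F [-0.1  0.1  0.2] w 0.0871 q [ 0.27  0.29 -1.    1.44  0.24  1.55  0.85]
```

View pics/w1.png

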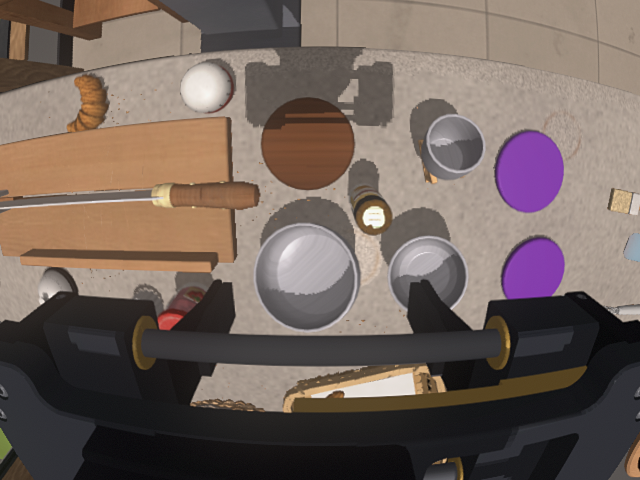

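The wrist view shows the large cover at (306,276), the medium at (428,273), the small at (453,146), the board at (308,143) and the spice jar at (372,215). I'll enlarge it to fit the rims.

Run:
```python
from h import *
import pickle; pickle.dump(read_state(),open('st_w1.pkl','wb'))
crop('pics/w1.png',245,215,125,120,5,'pics/w1L.png')
crop('pics/w1.png',380,105,115,215,2.8 and 2.75,'pics/x.png')
crop('pics/w1.png',380,225,95,100,6,'pics/w1M.png')
crop('pics/w1.png',405,100,90,85,7,'pics/w1S.png')
crop('pics/w1.png',250,85,115,115,5,'pics/w1B.png')
```

```text
(no output)
```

View pics/w1L.png

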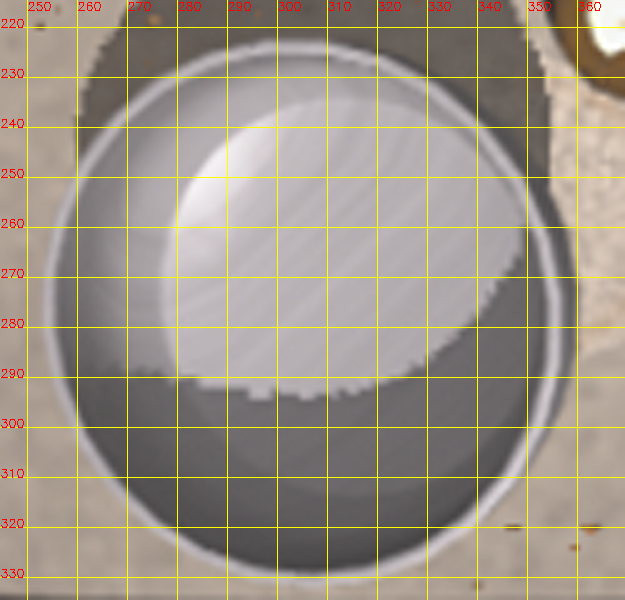

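View pics/w1M.png

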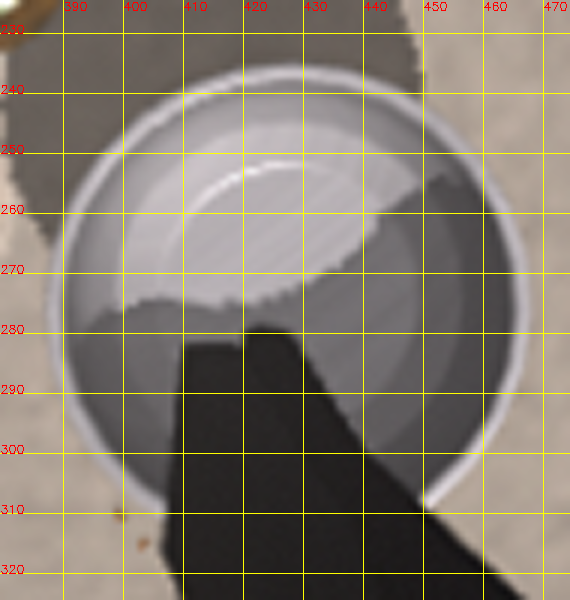

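View pics/w1S.png

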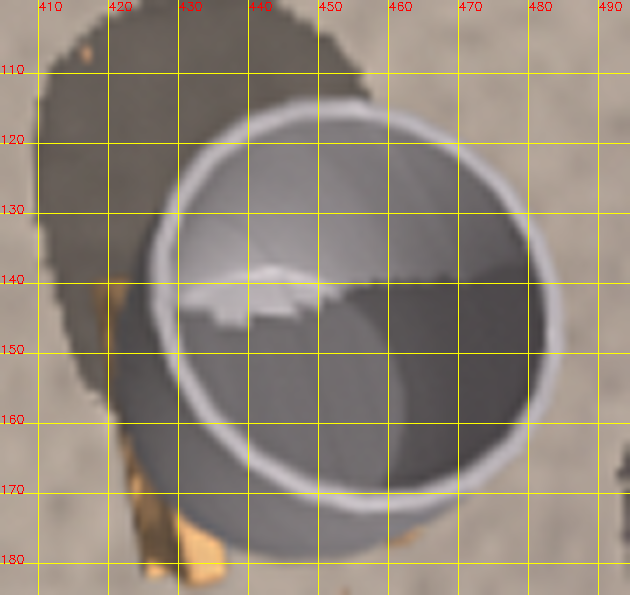

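View pics/w1B.png

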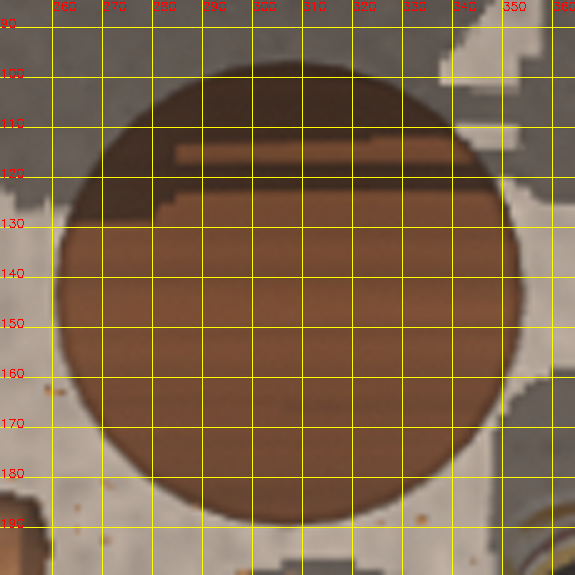

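```bash
cat > fit1.py <<'E'
import io,contextlib
with contextlib.redirect_stdout(io.StringIO()):
    from fit0 import *
import pickle; st=pickle.load(open('st_w1.pkl','rb'))
W={'L':g([(44,305),(75,160),(170,62),(300,38),(420,75),(515,165),(560,300),(540,420),(470,510),(310,578),(180,545),(85,440)],245,215,5),
'M':g([(48,310),(85,185),(170,97),(290,65),(400,95),(480,170),(527,300),(500,415),(440,500),(75,410),(150,495)],380,225,6),
'S':g([(149,275),(175,185),(240,118),(335,97),(430,118),(520,195),(562,330),(535,430),(470,488),(375,510),(260,475),(185,390)],405,100,7)}
T={'L':(LT,LS,.066,.42),'M':(MT,MS,.05,.46),'S':(ST,SS,.035,.38)}
for n in 'LMS':
    a,b,r,t=T[n]
    for nm,sets in [('w',[wray(st,W[n])]),('w+t+s',[wray(st,W[n])]*2+[ray('top',a),ray('side',b)]),('w+t',[wray(st,W[n])]*2+[ray('top',a)]),('w+s',[wray(st,W[n])]*2+[ray('side',b)])]:
        p,e=fitrim(sets,r,t,O[n]); print(n,nm,p.round(4),'rms',np.sqrt((e**2).mean()).round(2))
BW=g([(55,290),(524,290),(290,62),(290,524),(125,455),(455,455)],250,85,5)
X=onz('wrist',BW,.012,st); print('board',least_squares(lambda p:np.linalg.norm(X[:,:2]-p[:2],axis=1)-.06,[.44,.23]).x, X.round(4).tolist())
print('spice',onz('wrist',[(373,216)],.105,st))
E
python3 fit1.py
```

```text
L w [0.5935 0.2296 0.0744 0.8699] rms 0.75
L w+t+s [0.593  0.2297 0.0785 0.8042] rms 2.08
L w+t [0.5955 0.2296 0.0708 0.8304] rms 1.55
L w+s [0.5924 0.2296 0.0784 0.7983] rms 1.61
M w [0.5929 0.3824 0.0755 1.1554] rms 0.53
M w+t+s [0.5916 0.3809 0.0807 0.7384] rms 2.04
M w+t [0.5936 0.3824 0.075  1.1396] rms 1.36
M w+s [0.591  0.381  0.0807 0.73  ] rms 1.79
S w [0.4294 0.4015 0.0817 0.228 ] rms 0.26
S w+t+s [0.4301 0.4008 0.0834 0.2315] rms 1.61
S w+t [0.4296 0.3999 0.0862 0.1419] rms 1.55
S w+s [0.4296 0.401  0.0832 0.223 ] rms 1.15
board [0.43997913 0.23405409] [[0.439, 0.1749, 0.012], [0.4387, 0.2931, 0.012], [0.3818, 0.2341, 0.012], [0.4995, 0.2345, 0.012], [0.4816, 0.1923, 0.012], [0.4812, 0.2764, 0.012]]
spice [[0.51052968 0.30639752 0.105     ]]
```

```bash
cat >> h.py <<'E'
C={'L':dict(c=np.array([.5935,.2296,.0780]),R=.066,t=.42,y=.81,H=.070),
'M':dict(c=np.array([.592,.3815,.079]),R=.05,t=.46,y=.9,H=.076),
'S':dict(c=np.array([.4297,.4010,.083]),R=.035,t=.38,y=.225,H=.080)}
def grasp(n,az,back=0.,depth=.017):
    o=C[n];a=axis(o['t'],o['y']);Rt=toolR(a,az);z=Rt.as_matrix()[:,2]
    return o['c']+z*(o['R']-.00175)+a*(back-depth),Rt
E
python3 - <<'E'
from h import *
p,Rt=grasp('L',1.571,.06);print(p,Rt.as_matrix().round(2));print(row(p,Rt))
E
```

```text
[0.57581404 0.2782846  0.13539407] [[ 0.28 -0.96 -0.09]
 [ 0.3  -0.    0.96]
 [-0.91 -0.29  0.28]]
[183.4, -75.8, 26.0, -0.037, -0.295, -0.299]
```

>>> arm_command(targets=[[138,20,-30,10,-0.01,-0.07,-0.07],[138,45,-55,18,-0.02,-0.14,-0.14],[138,85,-70,23,-0.03,-0.21,-0.21],[138,125,-76,26,-0.037,-0.28,-0.28],[138,160,-76,26,-0.037,-0.295,-0.299],[138,183,-76,26,-0.037,-0.295,-0.299],[138,183,-76,26,-0.037,-0.295,-0.299]])

```text
time: 3.15
ee_pos: [0.5759, 0.2712, 0.1327]
eef_rot: [-0.497, 0.337, 0.496, 0.628]
ft_force: [-0.8, 0.4, -0.3]
width: 0.0425
```

Run:
```python
from h import *
stat()
import pickle; pickle.dump(read_state(),open('st_w2.pkl','wb'))
save('wrist','w2.png')
```

```text
t 3.15 pos [0.5759 0.2712 0.1327] x [ 0.282  0.288 -0.915] z az 1.643 F [-0.8  0.4 -0.3] w 0.0425 q [ 0.44  0.33 -0.99  1.87  0.23  0.69  0.98]
```

View pics/w2.png

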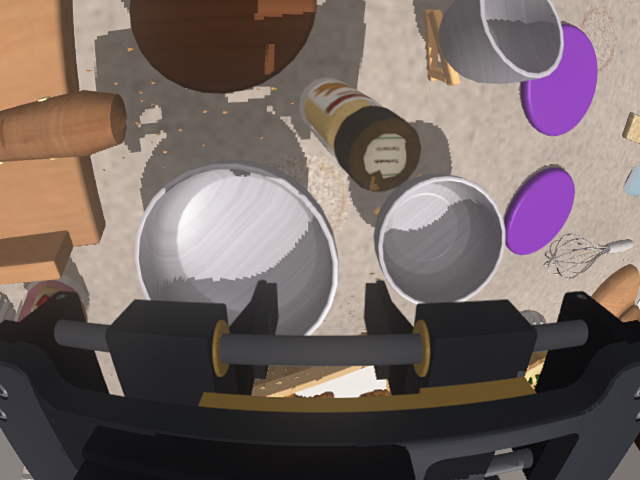

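Run:
```python
from h import *
crop('pics/w2.png',130,155,215,195,3.7 and 3.5,'pics/w2L.png',20)
crop('pics/w2.png',365,165,150,150,4,'pics/w2M.png')
```

```text
(no output)
```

View pics/w2L.png

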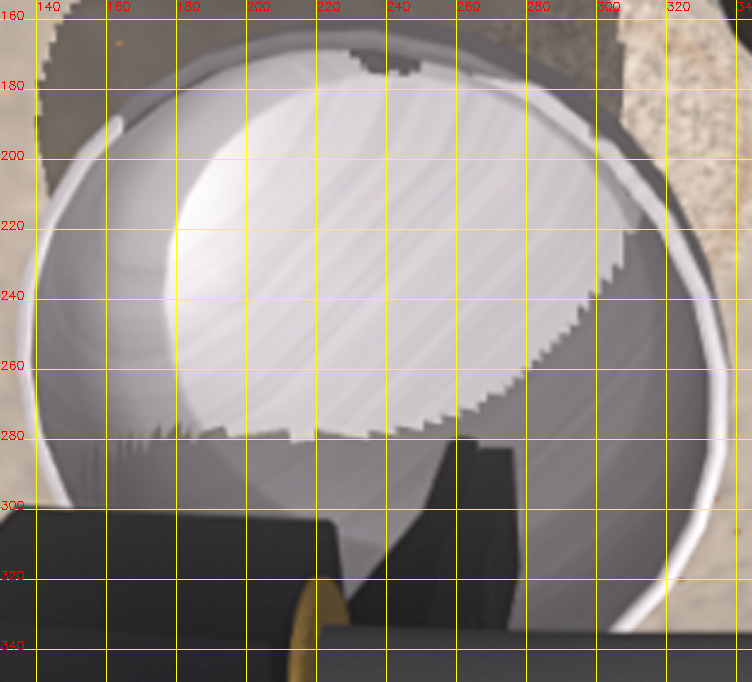

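View pics/w2M.png

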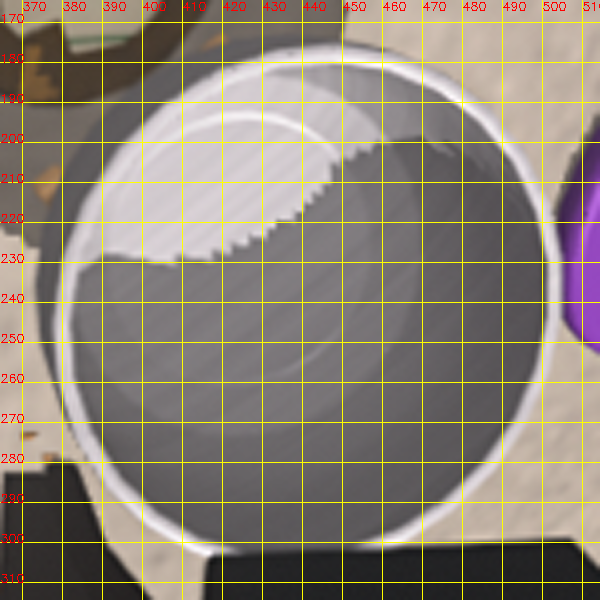

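```bash
cat > fit2.py <<'E'
import io,contextlib
with contextlib.redirect_stdout(io.StringIO()):
    from fit1 import *
s2=pickle.load(open('st_w2.pkl','rb'))
W2={'L':g([(20,345),(40,260),(80,172),(118,116),(360,30),(540,85),(650,193),(712,310),(729,400),(700,510),(640,620)],130,155,3.5),
'M':g([(55,325),(80,230),(150,130),(240,70),(340,44),(440,70),(520,145),(562,270),(540,390),(470,495),(400,543),(200,553),(130,495),(75,410)],365,165,4)}
if __name__=='__main__':
  for n in 'LM':
    a,b,r,t=T[n]
    for nm,sets in [('w2',[wray(s2,W2[n])]),('w1+w2',[wray(st,W[n]),wray(s2,W2[n])]),('all',[wray(st,W[n]),wray(s2,W2[n])]*2+[ray('top',a),ray('side',b)])]:
      for ft in (0,1):
        p,e=fitrim(sets,r,t,O[n],ft); print(n,nm,p.round(4),'rms',np.sqrt((e**2).mean()).round(2))
E
python3 fit2.py
```

```text
L w2 [0.5965 0.231  0.0746 0.7071] rms 0.72
L w2 [0.5962 0.2304 0.0746 0.6419 0.4813] rms 0.64
L w1+w2 [0.594  0.2301 0.0763 0.9057] rms 1.14
L w1+w2 [0.594  0.2301 0.0764 0.9032 0.424 ] rms 1.14
L all [0.5936 0.2299 0.0786 0.8112] rms 1.88
L all [0.5936 0.2299 0.0786 0.8089 0.4237] rms 1.87
M w2 [0.5933 0.3843 0.0792 0.6617] rms 0.58
M w2 [0.593  0.3839 0.0798 0.6599 0.4477] rms 0.57
M w1+w2 [0.5915 0.3825 0.0808 0.5999] rms 1.18
M w1+w2 [0.5914 0.3821 0.0817 0.6323 0.4256] rms 1.16
M all [0.5918 0.3816 0.0812 0.7346] rms 1.68
M all [0.5916 0.3816 0.0806 0.7082 0.4924] rms 1.6
```

```bash
sed -i "s/np.array(\[.5935,.2296,.0780\])/np.array([.594,.2300,.0772])/; s/np.array(\[.592,.3815,.079\]),R=.05,t=.46,y=.9/np.array([.592,.3822,.0805]),R=.05,t=.46,y=.72/" h.py
python3 - <<'E'
from h import *
stat()
p,Rt=grasp('L',1.571,.03);print(row(p,Rt))
p,Rt=grasp('L',1.571,.0);print(row(p,Rt))
E
```

```text
t 3.2 pos [0.5771 0.2725 0.1354] x [ 0.285  0.289 -0.914] z az 1.645 F [-0.9 -0.1  0.7] w 0.0414 q [ 0.44  0.33 -0.99  1.87  0.23  0.69  0.98]
[32.3, 1.2, 5.9, -0.015, -0.007, 0.003]
[62.3, 1.3, 6.1, -0.015, -0.007, 0.003]
```

>>> arm_command(targets=[[138,10,1,6,-0.015,-0.007,0.003],[138,25,1,6,-0.015,-0.007,0.003],[138,36,1,6,-0.015,-0.007,0.003],[138,42,1,6,-0.015,-0.007,0.003],[138,42,1,6,-0.015,-0.007,0.003]])

```text
time: 3.7
ee_pos: [0.5882, 0.2921, 0.0991]
eef_rot: [-0.5, 0.329, 0.501, 0.625]
ft_force: [-0.2, 0.8, 0.2]
width: 0.0401
```

Run:
```python
from h import *
stat()
p,Rt=grasp('L',1.571,.0);print(row(p,Rt))
save('side','s3.png'); save('wrist','w3.png')
crop('pics/s3.png',230,180,110,90,7,'pics/s3c.png')
```

```text
t 3.7 pos [0.5882 0.2921 0.0991] x [ 0.282  0.297 -0.912] z az 1.665 F [-0.2  0.8  0.2] w 0.0401 q [ 0.34  0.41 -0.92  1.86  0.32  0.63  0.92]
[20.3, 0.9, -1.8, 0.003, 0.002, 0.001]
```

View pics/s3c.png

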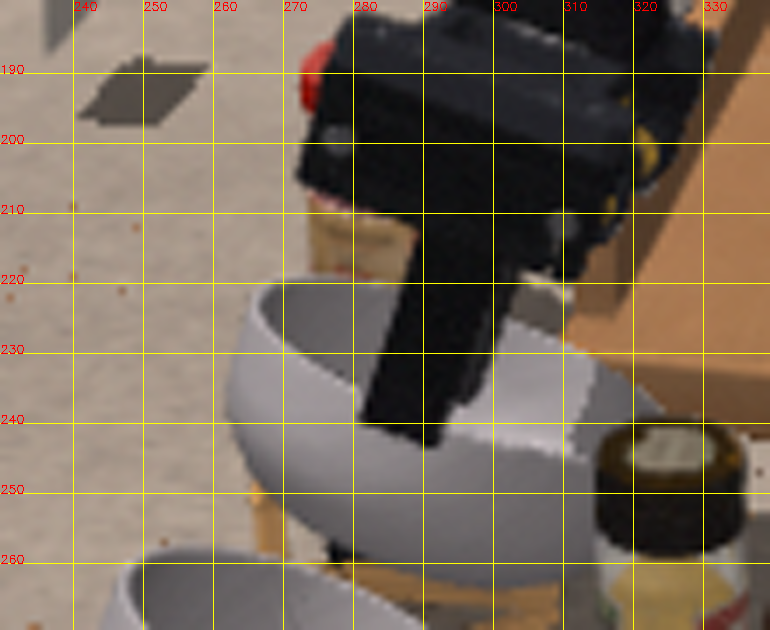

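View pics/w3.png

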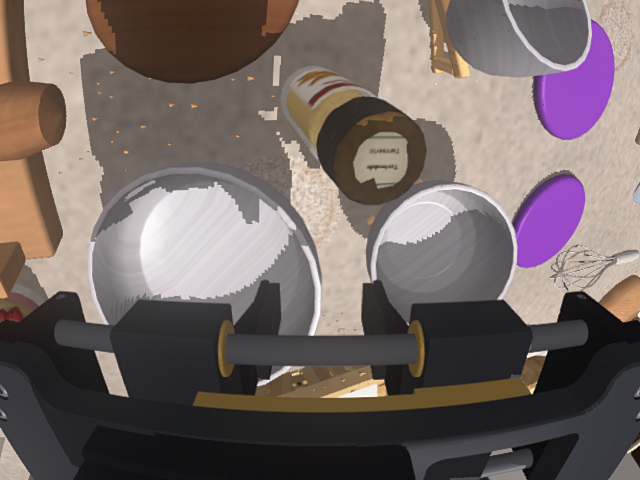

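>>> arm_command(targets=[[165,0,0,-1,0,0,0],[165,8,1,-2,0,0,0],[165,16,1,-2,0,0,0],[165,20,1,-2,0,0,0],[165,20,1,-2,0,0,0]], newtons=20)

```text
time: 4.3
ee_pos: [0.5928, 0.2958, 0.0794]
eef_rot: [-0.5, 0.329, 0.501, 0.625]
ft_force: [-0.1, 0.4, 0.8]
width: 0.0309
```

Run:
```python
from h import *
stat()
p,Rt=grasp('L',1.571,.0);print(row(p,Rt))
save('wrist','w4.png');save('side','s4.png')
crop('pics/s4.png',230,180,110,90,7,'pics/s4c.png')
```

```text
t 4.3 pos [0.5928 0.2958 0.0794] x [ 0.282  0.297 -0.912] z az 1.665 F [-0.1  0.4  0.8] w 0.0309 q [ 0.3   0.45 -0.89  1.86  0.36  0.6   0.89]
[-0.1, -0.5, 0.7, 0.003, 0.002, 0.001]
```

View pics/s4c.png

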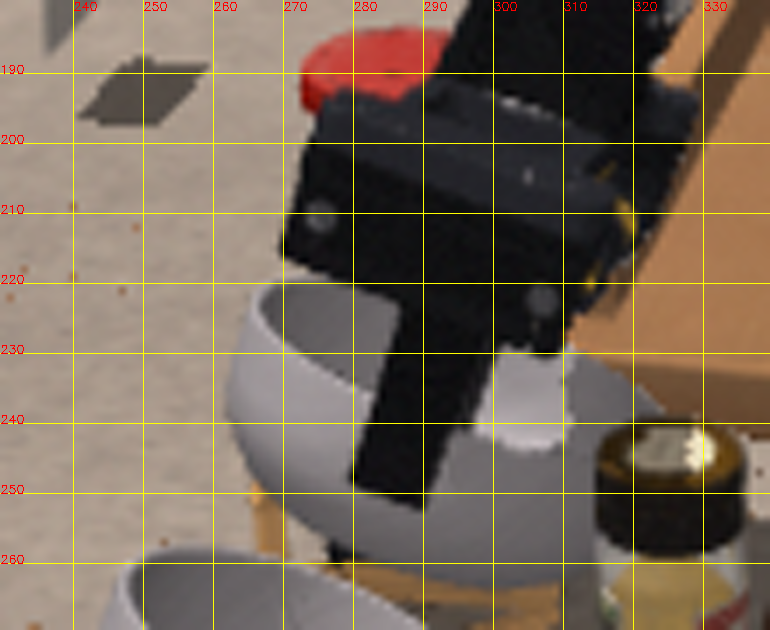

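View pics/w4.png

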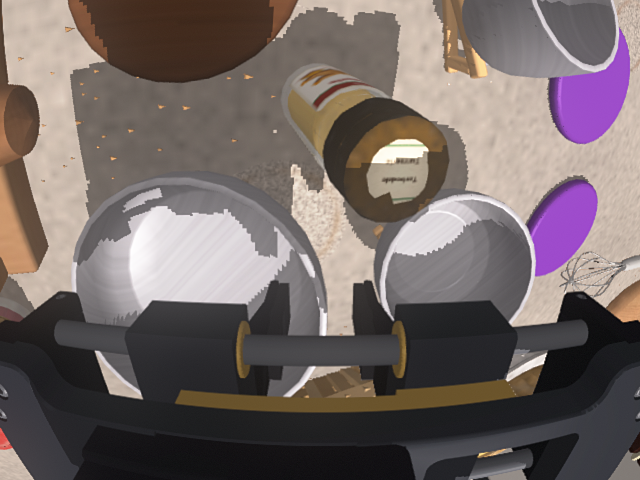

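>>> arm_command(targets=[[215,0,0,0,0,0,0],[235,0,0,0,0,0,0],[255,0,0,0,0,0,0],[255,0,0,0,0,0,0],[255,0,0,0,0,0,0]], newtons=40)

```text
time: 4.9
ee_pos: [0.5937, 0.2954, 0.0807]
eef_rot: [-0.501, 0.328, 0.5, 0.625]
ft_force: [-0.1, -1.7, 1.9]
width: 0.0048
```

Run:
```python
from h import *
stat()
```

```text
t 4.9 pos [0.5937 0.2954 0.0807] x [ 0.284  0.297 -0.912] z az 1.665 F [-0.1 -1.7  1.9] w 0.0048 q [ 0.3   0.44 -0.89  1.86  0.36  0.6   0.89]
```

>>> arm_command(targets=[[255,-5,0,0,0,0,0],[255,-20,0,0,0,0,0],[255,-40,0,0,0,0,0],[255,-65,0,0,0,0,0],[255,-90,0,0,0,0,0],[255,-115,0,0,0,0,0],[255,-135,0,0,0,0,0],[255,-140,0,0,0,0,0],[255,-140,0,0,0,0,0]])

```text
time: 5.8
ee_pos: [0.5536, 0.2535, 0.208]
eef_rot: [-0.501, 0.329, 0.5, 0.625]
ft_force: [1.0, 0.0, -4.4]
width: 0.0045
```

Run:
```python
from h import *
stat()
print(row((.50,.2990,.235),toolR(UP,1.571)))
save('side','s5.png')
```

```text
t 5.8 pos [0.5536 0.2535 0.208 ] x [ 0.284  0.296 -0.912] z az 1.664 F [ 1.   0.  -4.4] w 0.0045 q [ 0.65  0.17 -1.13  1.85  0.01  0.82  1.17]
[-26.4, 43.1, 55.9, 0.047, 0.298, 0.3]
```

View pics/s5.png

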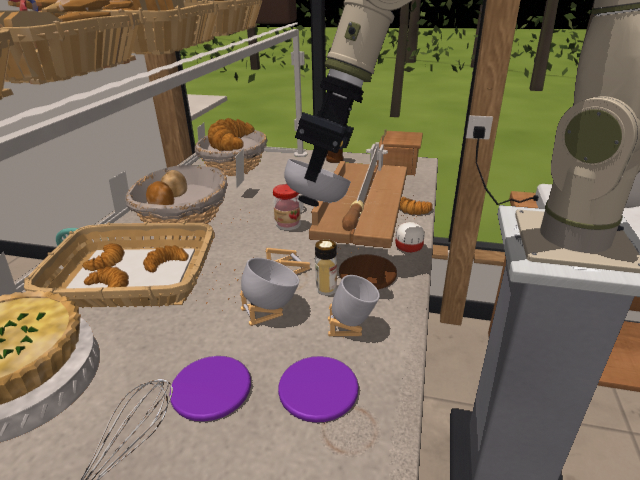

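The large cover is lifted clear, at (315,178). Next I level it and carry it to the board.

>>> arm_command(targets=[[255,-10,8,10,0.01,0.07,0.07],[255,-20,18,22,0.02,0.14,0.14],[255,-26,28,36,0.03,0.21,0.21],[255,-26,38,48,0.04,0.28,0.28],[255,-26,43,56,0.047,0.298,0.3],[255,-26,43,56,0.047,0.298,0.3],[255,-26,43,56,0.047,0.298,0.3]])

```text
time: 6.55
ee_pos: [0.5, 0.2999, 0.2335]
eef_rot: [-0.5, 0.5, 0.501, 0.499]
ft_force: [0.4, -0.3, -3.7]
width: 0.0048
```

Run:
```python
from h import *
stat()
print(row((.4405,.2990,.225),toolR(UP,1.571)))
```

```text
t 6.55 pos [0.5    0.2999 0.2335] x [-0.002  0.001 -1.   ] z az 1.573 F [ 0.4 -0.3 -3.7] w 0.0048 q [ 0.18  0.4  -1.02  1.52  0.34  1.41  0.71]
[8.6, 59.5, -0.8, 0.002, 0.001, -0.002]
```

>>> arm_command(targets=[[255,0,15,0,0,0,0],[255,0,35,0,0,0,0],[255,3,52,-1,0.002,0.001,-0.002],[255,9,60,-1,0.002,0.001,-0.002],[255,9,60,-1,0.002,0.001,-0.002],[255,9,60,-1,0.002,0.001,-0.002]])

```text
time: 7.15
ee_pos: [0.4411, 0.2977, 0.2257]
eef_rot: [-0.5, 0.5, 0.499, 0.501]
ft_force: [0.8, -0.3, -2.8]
width: 0.0046
```

Run:
```python
from h import *
stat()
import pickle; pickle.dump(read_state(),open('st_w6.pkl','wb'))
save('wrist','w6.png');save('side','s6.png');save('top','t6.png')
crop('pics/s6.png',300,140,120,150,4,'pics/s6c.png')
crop('pics/t6.png',230,170,150,140,4,'pics/t6c.png')
```

```text
t 7.15 pos [0.4411 0.2977 0.2257] x [ 0.002 -0.001 -1.   ] z az 1.568 F [ 0.8 -0.3 -2.8] w 0.0046 q [ 0.25  0.28 -1.08  1.66  0.25  1.35  0.7 ]
```

View pics/w6.png

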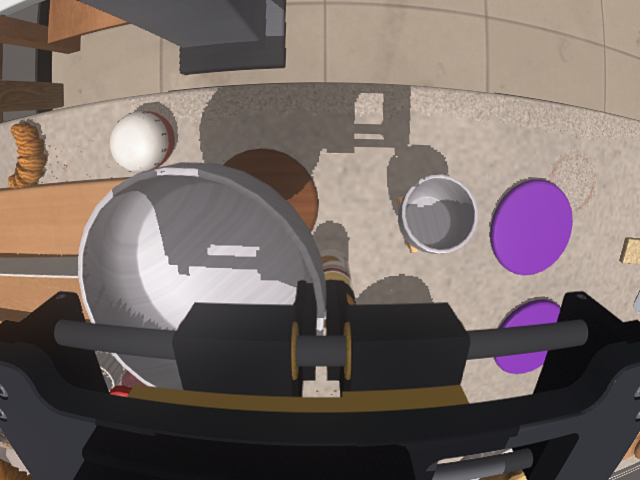

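View pics/s6c.png

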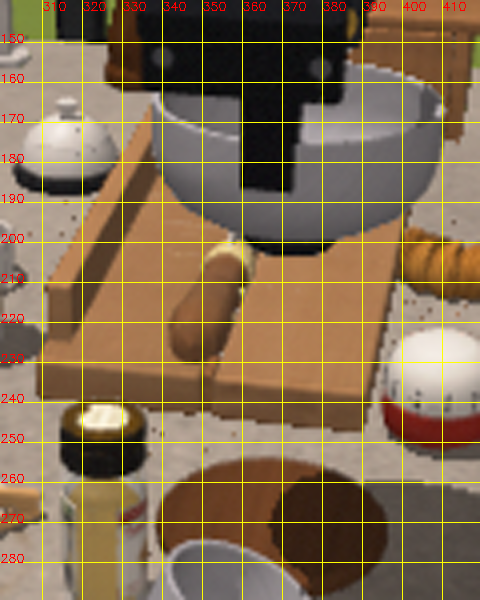

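View pics/t6c.png

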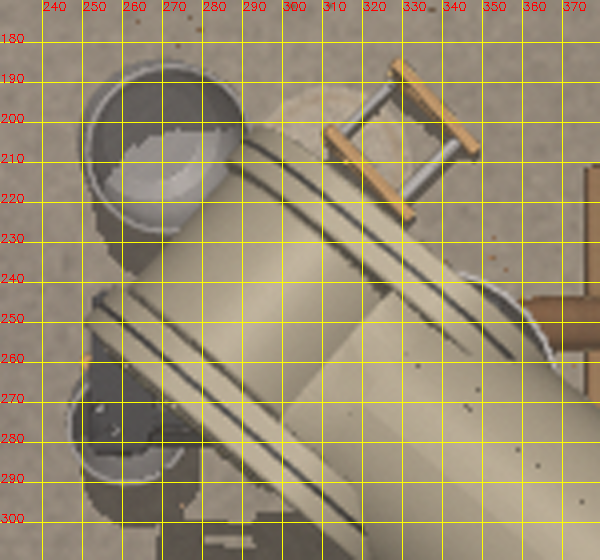

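```bash
cat >> h.py <<'E'
def overlay(src,cam,c,a,r,fn,box,f,st=None,wall=.0035):
    im=cv2.imread(src);x0,y0,w,h=box;k=cv2.resize(im[y0:y0+h,x0:x0+w],None,fx=f,fy=f,interpolation=cv2.INTER_CUBIC)
    for rr,col in ((r,(0,0,255)),(r-wall,(0,255,0))):
        X=circ(np.array(c),np.array(a),rr,180);u=proj(cam,X) if cam!='wrist' else wproj(st,X)
        for p in (u-[x0,y0]+.5)*f: cv2.circle(k,(int(p[0]),int(p[1])),0,col,-1)
    cv2.imwrite(fn,k)
E
python3 - <<'E'
from h import *
import pickle;st=pickle.load(open('st_w6.pkl','rb'));c=st['ee_pos']+[0,-.06425,.017]
overlay('pics/s6.png','side',c,UP,.066,'pics/o6s.png',(330,140,90,70),8)
overlay('pics/w6.png','wrist',c,UP,.066,'pics/o6w.png',(70,150,270,250),2.4,st)
E
```

```text
(no output)
```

View pics/o6s.png

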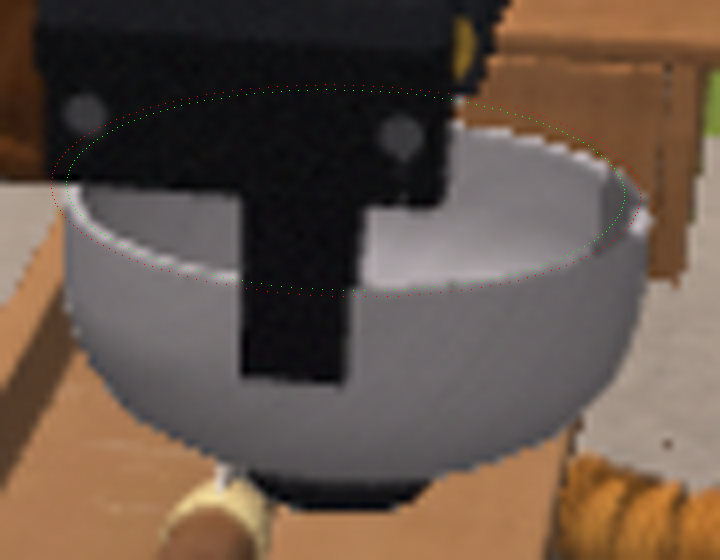

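View pics/o6w.png

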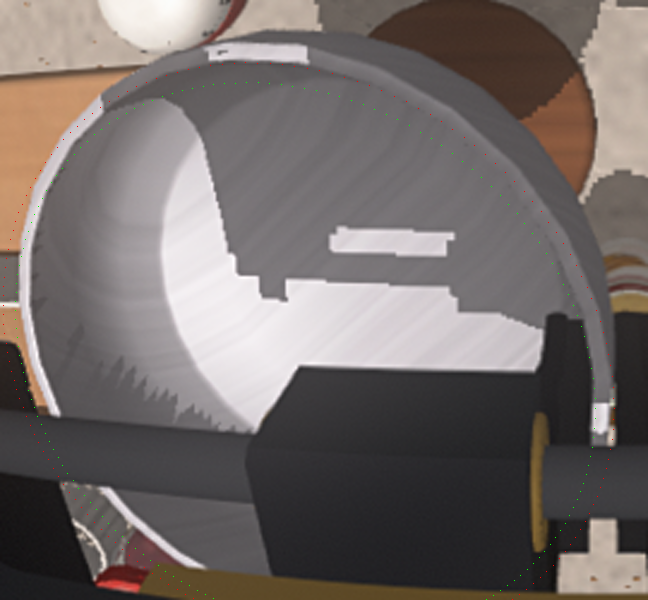

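```bash
cat >> h.py <<'E'
def fitgen(sets,Rr,c0,sig=.05):
    def f(p):
        a=np.array([p[3],p[4],1.]);a/=np.linalg.norm(a);res=[]
        for o,d in sets:
            X=o+d*(((p[:3]-o)@a)/(d@a))[:,None]; res.append((np.linalg.norm(X-p[:3],axis=1)-Rr)*1e3)
        return np.concatenate(res+[np.array(p[3:])/sig])
    s=least_squares(f,list(c0)+[0,0],loss='soft_l1',x_scale=[.01]*3+[.05]*2); return s.x,f(s.x)
E
python3 - <<'E'
from h import *
import pickle;st=pickle.load(open('st_w6.pkl','rb'));c=st['ee_pos']+[0,-.06425,.017]
S=g([(65,195),(80,225),(100,240),(150,262),(230,282),(648,222),(480,127),(550,143),(600,172),(640,203)],330,140,8)
W=g([(22,260),(32,200),(60,140),(105,95),(205,46),(560,235),(600,330),(611,400),(50,412),(105,490),(200,568)],70,150,2.4)
for s in ([ray('side',S),wray(st,W)],[wray(st,W)],[ray('side',S)]):
    p,e=fitgen(s,.066,c);print((p[:3]-c)*1e3,p[3:].round(3),e.round(1))
E
```

```text
[-2.7714579  -0.29295972 -3.61690032] [ 0.007 -0.066] [-0.3 -0.6 -0.5 -0.3  0.3 -0.5  1.1  0.4 -4.3 -2.3 -0.7 -0.3 -0.  -0.4
  0.5 -0.6 -0.6 -0.2  0.1 -1.4 -2.2  0.1 -1.3]
[-2.47871964 -1.22577443 -6.88980508] [ 0.008 -0.041] [-0.5 -0.1  0.2 -0.2  0.6 -0.7 -0.2  0.8  0.6 -0.3 -0.1  0.2 -0.8]
[-0.8541344  -8.98341621 -6.78880759] [-0.013 -0.05 ] [-0.4  0.2  0.4  0.1 -0.5  0.9 -0.1  1.  -2.3 -0.3 -0.3 -1. ]
```

Run:
```python
from h import *
Rt=R.from_rotvec([-.058,0,0])*toolR(UP,1.571)
print(row((.4433,.299,.225),Rt),row((.4433,.299,.080),Rt))
```

```text
[0.9, -2.4, 0.6, -0.002, 0.058, 0.001] [145.9, -2.2, 0.6, -0.002, 0.058, 0.001]
```

>>> arm_command(targets=[[255,10,-2,1,-0.002,0.03,0.001],[255,35,-2,1,-0.002,0.058,0.001],[255,65,-2,1,-0.002,0.058,0.001],[255,95,-2,1,-0.002,0.058,0.001],[255,120,-2,1,-0.002,0.058,0.001],[255,138,-2,1,-0.002,0.058,0.001],[255,146,-2,1,-0.002,0.058,0.001],[255,146,-2,1,-0.002,0.058,0.001],[255,146,-2,1,-0.002,0.058,0.001]])

```text
time: 8.2
ee_pos: [0.4427, 0.3002, 0.0808]
eef_rot: [0.515, -0.514, -0.485, -0.485]
ft_force: [0.3, 0.7, -1.7]
width: 0.0047
```

Run:
```python
from h import *
stat()
import pickle; st=read_state();pickle.dump(st,open('st_w7.pkl','wb'))
save('wrist','w7.png');save('side','s7.png')
c=np.array([.4405,.2345,.097])
overlay('pics/s7.png','side',c,UP,.066,'pics/o7s.png',(320,190,100,90),7)
overlay('pics/w7.png','wrist',c,UP,.066,'pics/o7w.png',(70,130,270,250),2.4,st)
```

```text
t 8.2 pos [0.4427 0.3002 0.0808] x [ 0.001 -0.058 -0.998] z az 1.572 F [ 0.3  0.7 -1.7] w 0.0047 q [ 0.09  0.47 -0.98  1.79  0.46  1.16  0.53]
```

View pics/o7s.png

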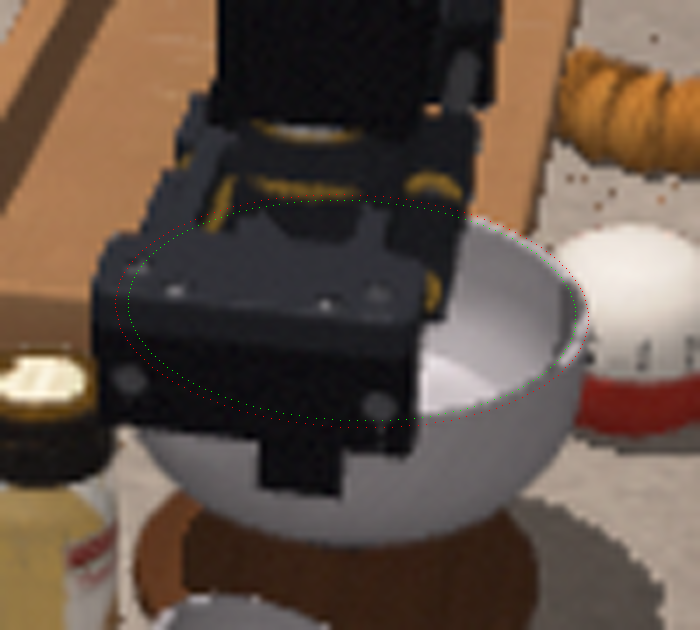

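View pics/o7w.png

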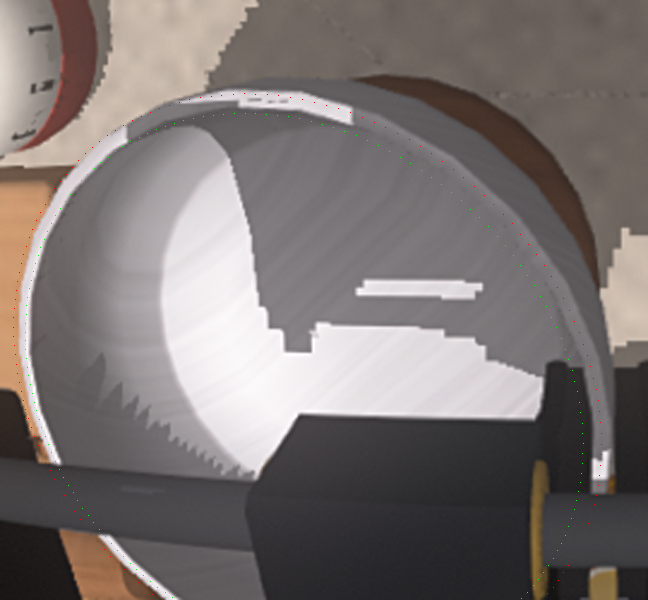

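Run:
```python
from h import *
import pickle;st=pickle.load(open('st_w7.pkl','rb'));c=np.array([.4405,.2345,.097])
S=g([(470,215),(510,230),(550,257),(580,290),(588,320),(560,370),(500,405),(430,423)],320,190,7)
W=g([(19,320),(30,240),(60,180),(125,127),(240,92),(350,105),(610,450),(40,430),(105,540),(165,598)],70,130,2.4)
for s in ([ray('side',S),wray(st,W)],[wray(st,W)],[ray('side',S)]):
    p,e=fitgen(s,.066,c);print((p[:3]-c)*1e3,p[3:].round(3),e.round(1))
```

```text
[-0.20362931  1.66010383  0.36875185] [ 0.016 -0.008] [ 0.5  0.3 -1.1 -0.6 -0.3 -0.5 -0.2  0.1 -0.2  0.6  0.9 -0.1  0.3  0.9
 -0.1 -0.7 -0.4  0.4  0.3 -0.2]
[-0.84796214  1.72676687  0.84875618] [ 0.008 -0.017] [-0.1  0.5  0.5 -0.6 -0.3  0.3 -0.1 -0.4 -0.2  0.4  0.2 -0.3]
[-0.15079631 16.94946189  9.57387039] [ 0.003 -0.01 ] [-0.1  0.3 -0.5  0.1  0.4 -0.2 -0.1  0.1  0.1 -0.2]
```

>>> arm_command(targets=[[255,4,0,-0.7,0,0.006,0],[255,8,0,-0.7,0,0.01,0],[255,11,0,-0.7,0,0.01,0],[255,12,0,-0.7,0,0.01,0],[255,13,0,-0.7,0,0.01,0],[255,13.5,0,-0.7,0,0.01,0]])

```text
time: 8.9
ee_pos: [0.4422, 0.2981, 0.0664]
eef_rot: [0.517, -0.517, -0.483, -0.482]
ft_force: [0.3, 0.1, -3.1]
width: 0.0047
```

>>> arm_command(targets=[[255,0.5,0,0,0,0,0],[255,1,0,0,0,0,0],[255,1.3,0,0,0,0,0]])

```text
time: 9.2
ee_pos: [0.4423, 0.298, 0.0651]
eef_rot: [0.517, -0.517, -0.483, -0.482]
ft_force: [0.4, 0.1, -3.6]
width: 0.0046
```

>>> arm_command(targets=[[255,0.5,0,0,0,0,0],[255,1,0,0,0,0,0],[255,1.5,0,0,0,0,0]])

```text
time: 9.5
ee_pos: [0.4424, 0.2983, 0.0638]
eef_rot: [0.517, -0.516, -0.483, -0.483]
ft_force: [0.4, 0.8, -0.7]
width: 0.0046
```

>>> arm_command(targets=[[255,0.4,0,0,0,0,0],[255,0.4,0,0,0,0,0]])

```text
time: 9.7
ee_pos: [0.4424, 0.2985, 0.0636]
eef_rot: [0.517, -0.516, -0.483, -0.483]
ft_force: [0.3, 2.1, 1.0]
width: 0.0044
```

Run:
```python
from h import *
stat()
save('side','s8.png');crop('pics/s8.png',320,190,100,100,6,'pics/s8c.png')
```

```text
t 9.7 pos [0.4424 0.2985 0.0636] x [ 0.001 -0.068 -0.998] z az 1.572 F [0.3 2.1 1. ] w 0.0044 q [ 0.08  0.49 -0.96  1.81  0.49  1.14  0.51]
```

View pics/s8c.png

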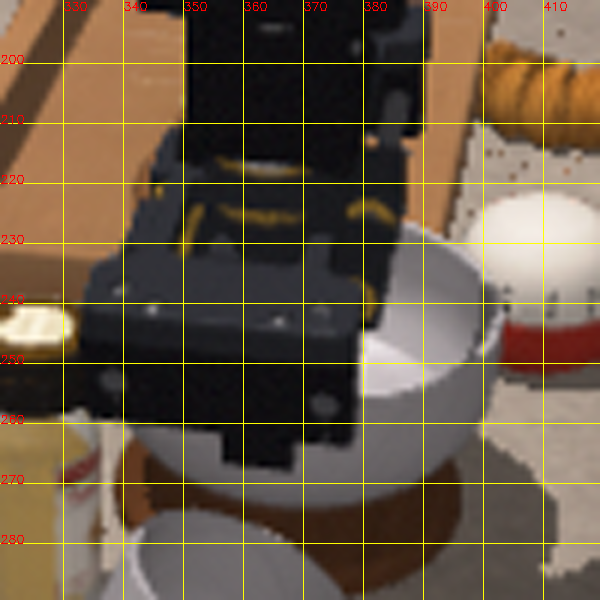

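>>> arm_command(targets=[[255,0,0,0,0,0,0],[250,0,0,0,0,0,0],[235,0,0,0,0,0,0],[215,0,0,0,0,0,0],[180,0,0,0,0,0,0],[170,0,0,0,0,0,0]], newtons=5)

```text
time: 10.35
ee_pos: [0.4422, 0.2976, 0.063]
eef_rot: [0.517, -0.517, -0.483, -0.482]
ft_force: [0.3, 0.2, -0.3]
width: 0.0222
```

>>> arm_command(targets=[[170,-8,0,0,0,0,0],[170,-25,0,0,0,0,0],[170,-55,0,0,0,0,0],[170,-95,0,0,0,0,0],[170,-140,0,0,0,0,0],[170,-180,0,0,0,0,0],[170,-180,0,0,0,0,0]])

```text
time: 11.05
ee_pos: [0.4432, 0.3129, 0.2495]
eef_rot: [0.518, -0.513, -0.482, -0.485]
ft_force: [0.6, 0.9, 0.2]
width: 0.029
```

Run:
```python
from h import *
stat()
import pickle; st=read_state();pickle.dump(st,open('st_w9.pkl','wb'))
save('wrist','w9.png');save('side','s9.png')
c=np.array([.4405,.2345,.082])
overlay('pics/s9.png','side',c,UP,.066,'pics/o9s.png',(320,200,100,90),7)
overlay('pics/w9.png','wrist',c,UP,.066,'pics/o9w.png',(130,80,220,200),3,st)
```

```text
t 11.05 pos [0.4432 0.3129 0.2495] x [ 0.008 -0.063 -0.998] z az 1.572 F [0.6 0.9 0.2] w 0.029 q [ 0.14  0.32 -1.06  1.57  0.33  1.46  0.63]
```

View pics/o9s.png

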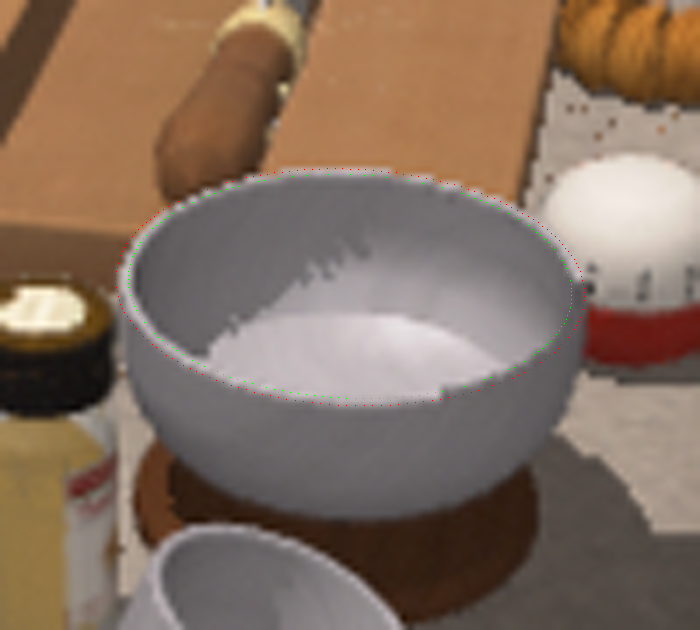

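View pics/o9w.png

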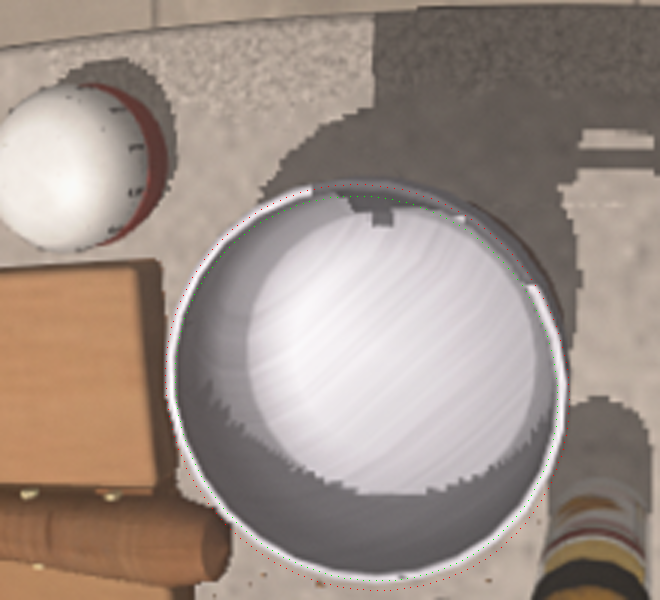

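View pics/w9.png

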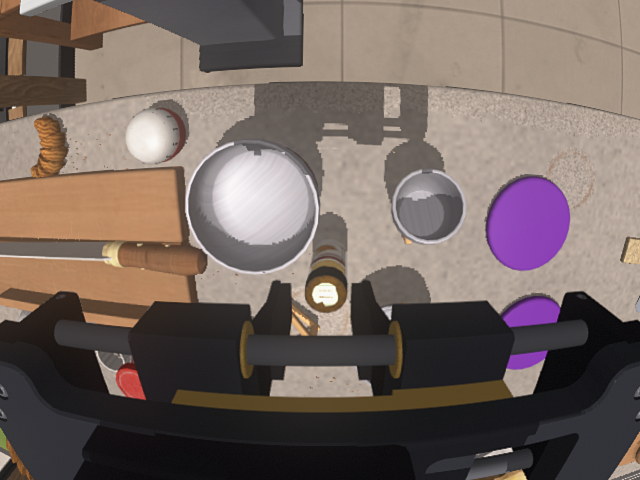

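The large cover now stands level and centred on the board: its rim matches the predicted circle in both views, and the spice jar and timer are undisturbed. Next is the medium cover.

Run:
```python
from h import *
p,Rt=grasp('M',1.571,.07);print(p);print(row(p,Rt)); print(row(p+[0,0,.08],Rt))
```

```text
[0.5693714  0.41282155 0.14122339]
[96.4, -126.9, 108.7, -0.04, -0.36, -0.354]
[16.6, -127.1, 103.3, -0.04, -0.36, -0.354]
```

>>> arm_command(targets=[[165,3,-22,18,-0.007,-0.07,-0.07],[165,6,-45,37,-0.014,-0.14,-0.14],[165,9,-68,55,-0.02,-0.21,-0.21],[165,12,-90,73,-0.03,-0.28,-0.28],[165,15,-112,90,-0.04,-0.35,-0.35],[165,25,-127,104,-0.04,-0.36,-0.354],[165,60,-127,106,-0.04,-0.36,-0.354],[165,85,-127,108,-0.04,-0.36,-0.354],[165,96,-127,109,-0.04,-0.36,-0.354],[165,96,-127,109,-0.04,-0.36,-0.354]])

```text
time: 12.15
ee_pos: [0.5681, 0.4118, 0.1375]
eef_rot: [-0.514, 0.315, 0.486, 0.632]
ft_force: [0.1, 0.8, -0.2]
width: 0.0307
```

Run:
```python
from h import *
stat()
import pickle; st=read_state();pickle.dump(st,open('st_w10.pkl','wb'))
save('wrist','w10.png');save('side','s10.png');o=C['M']
overlay('pics/w10.png','wrist',o['c'],axis(o['t'],o['y']),.05,'pics/o10w.png',(150,160,200,200),3,st)
overlay('pics/s10.png','side',o['c'],axis(o['t'],o['y']),.05,'pics/o10s.png',(220,220,100,90),6)
p,Rt=grasp('M',1.571,.0);print(row(p,Rt))
```

```text
t 12.15 pos [0.5681 0.4118 0.1375] x [ 0.329  0.29  -0.899] z az 1.676 F [ 0.1  0.8 -0.2] w 0.0307 q [ 0.11  0.43 -0.96  1.77  0.55  0.71  0.55]
[69.4, -0.4, 0.1, -0.0, -0.001, -0.002]
```

View pics/o10w.png

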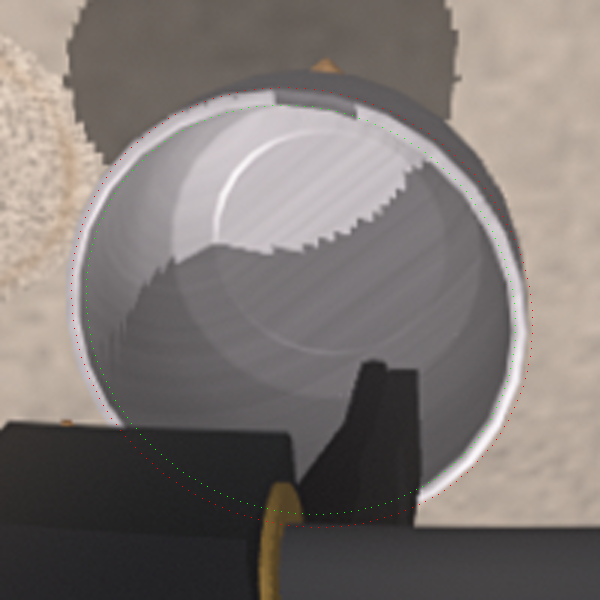

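View pics/o10s.png

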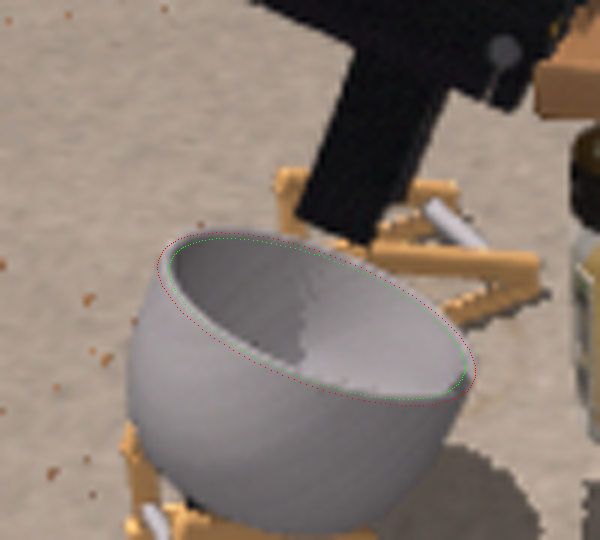

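View pics/w10.png

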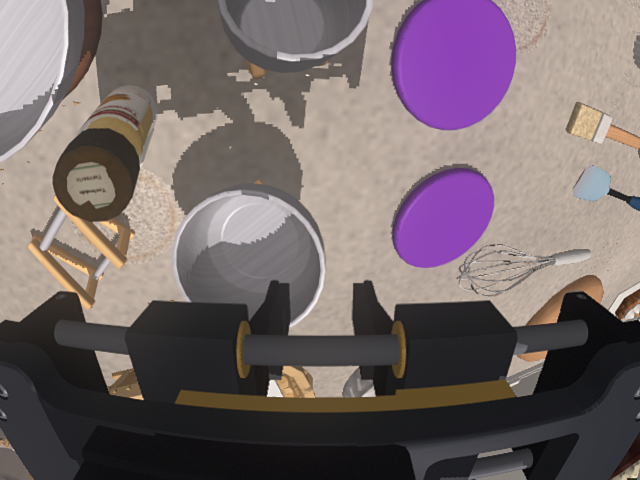

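The predicted medium rim matches both views within about a pixel, so I'm advancing.

>>> arm_command(targets=[[165,15,0,0,0,0,0],[165,35,0,0,0,0,0],[165,52,0,0,0,0,0],[165,63,0,0,0,0,0],[165,69,0,0,0,0,0],[165,69,0,0,0,0,0],[165,69,0,0,0,0,0]])

```text
time: 12.95
ee_pos: [0.5923, 0.4329, 0.0787]
eef_rot: [-0.515, 0.314, 0.485, 0.634]
ft_force: [-0.3, -0.7, 0.2]
width: 0.0307
```

Run:
```python
from h import *
stat()
p,Rt=grasp('M',1.571,.0);print(row(p,Rt))
save('wrist','w11.png')
```

```text
t 12.95 pos [0.5923 0.4329 0.0787] x [ 0.333  0.292 -0.897] z az 1.677 F [-0.3 -0.7  0.2] w 0.0307 q [-0.01  0.55 -0.85  1.74  0.69  0.64  0.46]
[0.4, -0.4, 0.3, -0.0, -0.001, -0.001]
```

View pics/w11.png

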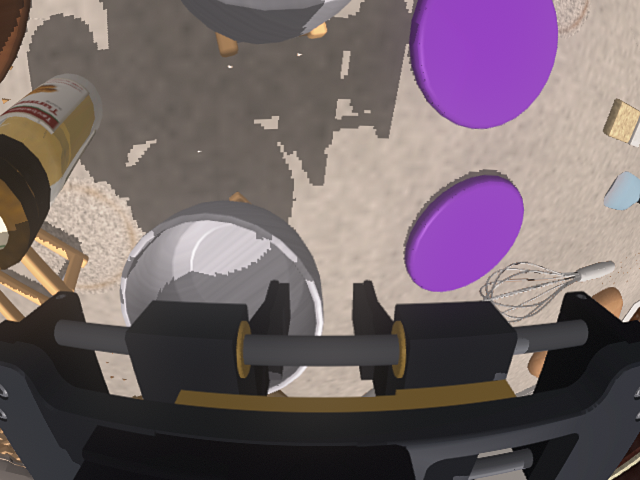

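The medium rim lies between the fingers, at (320,300). I'll close the grip and lift.

>>> arm_command(targets=[[215,0,0,0,0,0,0],[235,0,0,0,0,0,0],[255,0,0,0,0,0,0],[255,0,0,0,0,0,0],[255,0,0,0,0,0,0]], newtons=40)

```text
time: 13.5
ee_pos: [0.593, 0.4316, 0.078]
eef_rot: [-0.515, 0.314, 0.484, 0.633]
ft_force: [-1.3, -5.1, 7.4]
width: 0.0038
```

>>> arm_command(targets=[[255,-5,0,0,0,0,0],[255,-20,0,0,0,0,0],[255,-40,0,0,0,0,0],[255,-65,0,0,0,0,0],[255,-90,0,0,0,0,0],[255,-115,0,0,0,0,0],[255,-140,0,0,0,0,0],[255,-150,0,0,0,0,0],[255,-150,0,0,0,0,0]])

```text
time: 14.4
ee_pos: [0.5425, 0.3888, 0.2131]
eef_rot: [-0.515, 0.314, 0.485, 0.634]
ft_force: [-0.0, 0.5, -2.2]
width: 0.0034
```

Run:
```python
from h import *
stat()
print(row((.50,.36,.26),toolR(UP,1.571)))
```

```text
t 14.4 pos [0.5425 0.3888 0.2131] x [ 0.333  0.291 -0.897] z az 1.676 F [-0.   0.5 -2.2] w 0.0034 q [ 0.29  0.28 -1.1   1.77  0.37  0.8   0.69]
[-64.6, 23.5, -10.4, 0.052, 0.292, 0.353]
```

>>> arm_command(targets=[[255,-15,5,-2,0.01,0.06,0.07],[255,-32,10,-5,0.02,0.12,0.14],[255,-48,16,-7,0.03,0.18,0.21],[255,-60,20,-9,0.04,0.24,0.28],[255,-65,23,-10,0.05,0.292,0.353],[255,-65,23,-10,0.052,0.292,0.353],[255,-65,23,-10,0.052,0.292,0.353]])

```text
time: 15.1
ee_pos: [0.5002, 0.3612, 0.258]
eef_rot: [-0.5, 0.5, 0.501, 0.499]
ft_force: [-0.7, -0.5, -2.8]
width: 0.0035
```

Run:
```python
from h import *
stat()
print(row((.442,.2828,.23),toolR(UP,1.571)))
```

```text
t 15.1 pos [0.5002 0.3612 0.258 ] x [-0.001  0.001 -1.   ] z az 1.573 F [-0.7 -0.5 -2.8] w 0.0035 q [ 0.03  0.48 -1.02  1.39  0.4   1.49  0.61]
[28.0, 58.3, -78.3, 0.002, 0.001, -0.001]
```

>>> arm_command(targets=[[255,0,15,-18,0,0,0],[255,0,30,-40,0,0,0],[255,5,45,-60,0,0,0],[255,15,55,-73,0,0,0],[255,28,58,-78,0.002,0.001,-0.001],[255,28,58,-78,0.002,0.001,-0.001],[255,28,58,-78,0.002,0.001,-0.001]])

```text
time: 15.8
ee_pos: [0.4423, 0.2821, 0.2318]
eef_rot: [-0.5, 0.5, 0.499, 0.5]
ft_force: [0.3, -0.3, -2.7]
width: 0.0036
```

Run:
```python
from h import *
stat()
import pickle; st=read_state();pickle.dump(st,open('st_w12.pkl','wb'))
save('wrist','w12.png');save('side','s12.png')
c=st['ee_pos']+[0,-.04825,.017]
overlay('pics/s12.png','side',c,UP,.05,'pics/o12s.png',(320,130,100,90),7)
overlay('pics/w12.png','wrist',c,UP,.05,'pics/o12w.png',(100,140,250,240),2.5,st)
```

```text
t 15.8 pos [0.4423 0.2821 0.2318] x [ 0.001 -0.001 -1.   ] z az 1.569 F [ 0.3 -0.3 -2.7] w 0.0036 q [ 0.3   0.26 -1.1   1.67  0.23  1.36  0.74]
```

View pics/o12s.png

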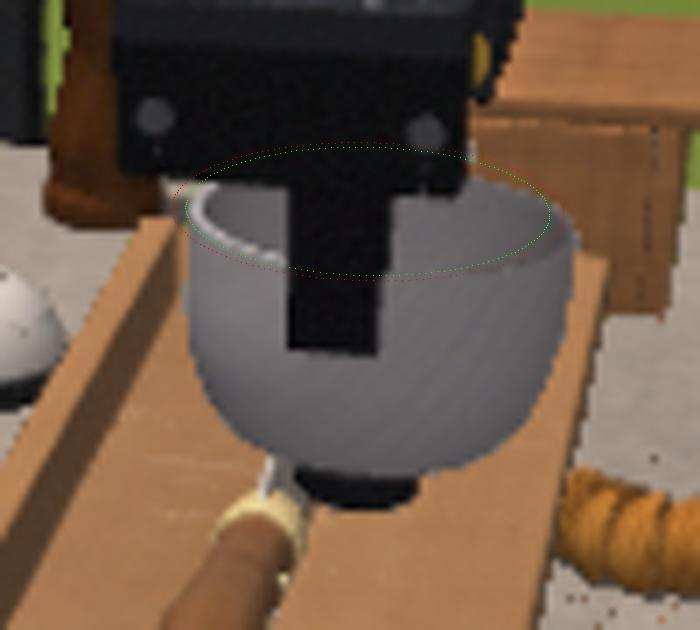

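View pics/o12w.png

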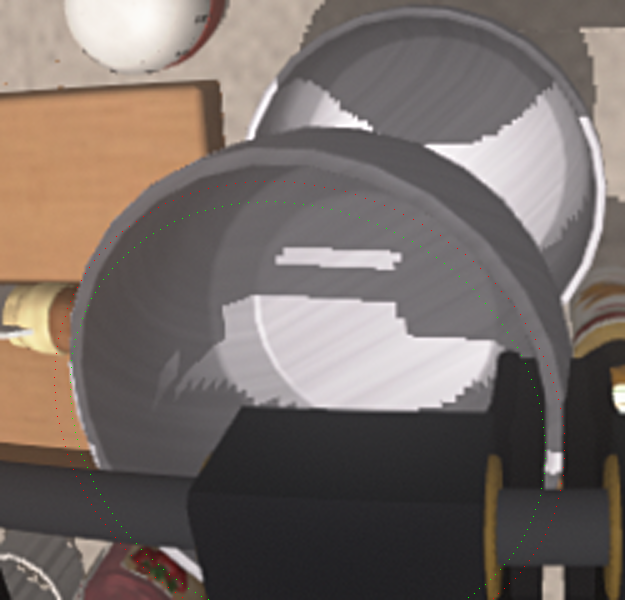

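Run:
```python
from h import *
import pickle;st=pickle.load(open('st_w12.pkl','rb'));c=st['ee_pos']+[0,-.04825,.017]
S=g([(184,205),(197,230),(230,253),(285,270),(577,240),(490,180),(530,194),(560,213)],320,130,7)
W=g([(72,360),(80,295),(110,230),(160,180),(260,149),(355,153),(445,197),(525,283),(559,390),(90,460),(190,575)],100,140,2.5)
for s in ([ray('side',S),wray(st,W)],[wray(st,W)],[ray('side',S)]):
    p,e=fitgen(s,.05,c);print((p[:3]-c)*1e3,p[3:].round(3),e.round(1))
    overlay('pics/s12.png','side',p[:3],[p[3],p[4],1],.05,'pics/o12s.png',(320,130,100,90),7) if len(s)==2 else 0
```

```text
[-4.38861828  1.28135258 -2.74368561] [-0.046 -0.048] [ 1.3  0.1  0.6 -0.7 -0.5  0.3  0.1 -0.8 -0.7 -0.5  0.1  0.7  0.3  1.1
  0.7 -0.1 -1.7  0.6 -0.5 -0.9 -1. ]
[-3.74991879 -0.42694505 -7.87768161] [-0.081  0.001] [-0.7 -0.4  0.1  0.5 -0.3  0.4  0.1  0.  -0.4  0.5  0.2 -1.6  0. ]
[-3.75867835  3.47201371 -1.57951386] [-0.048 -0.049] [ 0.2 -0.4  0.5 -0.3  0.3 -0.1  0.2 -0.4 -1.  -1. ]
```

View pics/o12s.png

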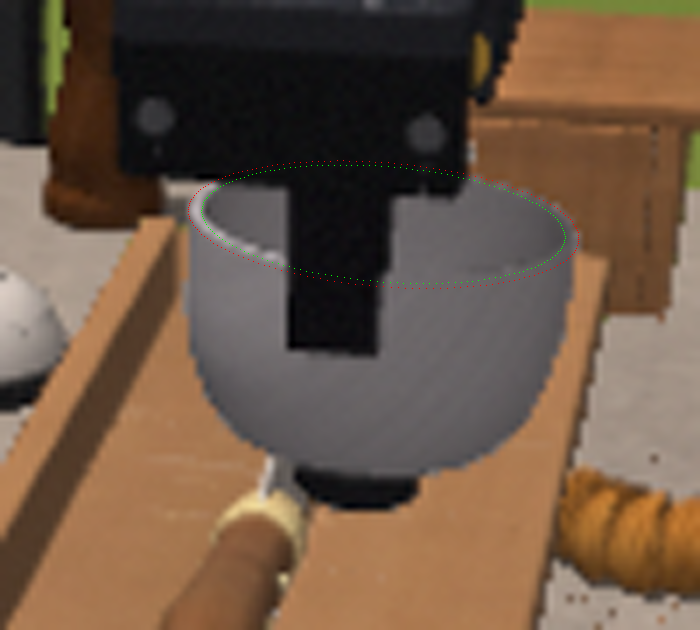

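Run:
```python
from h import *
Rt=R.from_rotvec([-.048,.046,0])*toolR(UP,1.571)
print(row((.4437,.2809,.23),Rt),row((.4437,.2809,.118),Rt))
```

```text
[2.3, -1.2, -2.0, -0.001, 0.048, 0.047] [114.3, -1.1, -2.0, -0.001, 0.048, 0.047]
```

>>> arm_command(targets=[[255,5,-1,-2,0,0.024,0.024],[255,20,-1,-2,-0.001,0.048,0.047],[255,45,-1,-2,-0.001,0.048,0.047],[255,70,-1,-2,-0.001,0.048,0.047],[255,92,-1,-2,-0.001,0.048,0.047],[255,108,-1,-2,-0.001,0.048,0.047],[255,114,-1,-2,-0.001,0.048,0.047],[255,114,-1,-2,-0.001,0.048,0.047],[255,114,-1,-2,-0.001,0.048,0.047]])

```text
time: 16.8
ee_pos: [0.4436, 0.2808, 0.1189]
eef_rot: [-0.5, 0.523, 0.499, 0.476]
ft_force: [0.3, 0.4, -2.7]
width: 0.0031
```

Run:
```python
from h import *
stat()
import pickle; st=read_state();pickle.dump(st,open('st_w13.pkl','wb'))
save('wrist','w13.png');save('side','s13.png')
c=np.array([.440,.2346,st['ee_pos'][2]+.0168]);print(c)
overlay('pics/s13.png','side',c,UP,.05,'pics/o13s.png',(310,170,110,100),6)
overlay('pics/w13.png','wrist',c,UP,.05,'pics/o13w.png',(80,110,270,250),2.4,st)
```

```text
t 16.8 pos [0.4436 0.2808 0.1189] x [-0.046 -0.048 -0.998] z az 1.572 F [ 0.3  0.4 -2.7] w 0.0031 q [ 0.18  0.43 -1.02  1.75  0.39  1.24  0.62]
[0.44       0.2346     0.13565939]
```

View pics/o13s.png

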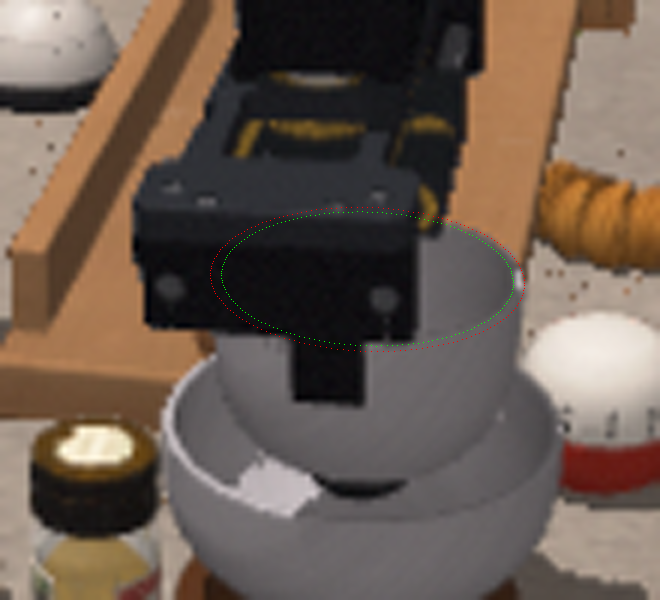

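View pics/o13w.png

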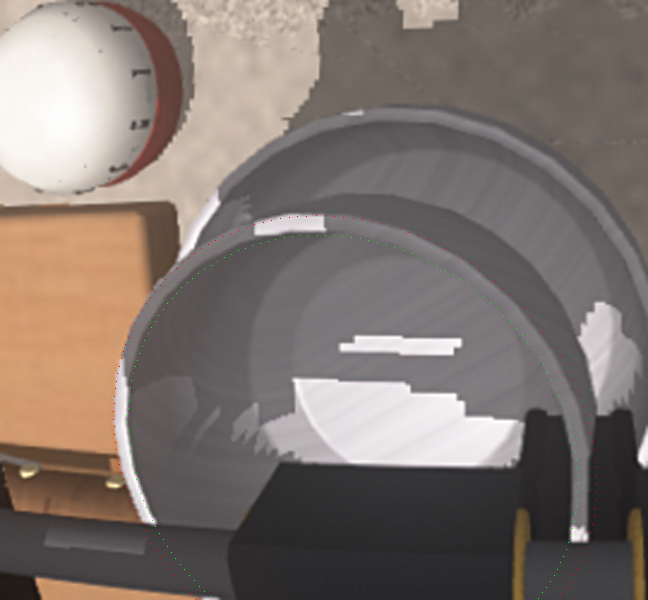

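>>> arm_command(targets=[[255,6,-0.3,0.3,0,0,0],[255,13,-0.6,0.6,0,0,0],[255,19,-0.9,0.9,0,0,0],[255,23,-1.1,1.1,0,0,0],[255,24.5,-1.1,1.2,0,0,0],[255,25,-1.1,1.2,0,0,0]])

```text
time: 17.5
ee_pos: [0.443, 0.2802, 0.0927]
eef_rot: [-0.5, 0.524, 0.499, 0.476]
ft_force: [0.3, -0.1, -2.3]
width: 0.0033
```

>>> arm_command(targets=[[255,0.5,0,0,0,0,0],[255,1,0,0,0,0,0],[255,1.5,0,0,0,0,0]])

```text
time: 17.8
ee_pos: [0.4431, 0.2802, 0.0915]
eef_rot: [-0.5, 0.524, 0.499, 0.476]
ft_force: [0.1, 0.6, -2.4]
width: 0.0033
```

>>> arm_command(targets=[[255,0.5,0,0,0,0,0],[255,1,0,0,0,0,0],[255,1.5,0,0,0,0,0]])

```text
time: 18.1
ee_pos: [0.4432, 0.2808, 0.0905]
eef_rot: [-0.5, 0.523, 0.499, 0.476]
ft_force: [-1.5, 3.4, 3.9]
width: 0.0031
```

>>> arm_command(targets=[[255,-0.5,0,0,0,0,0],[250,-0.5,0,0,0,0,0],[235,-0.5,0,0,0,0,0],[215,-0.5,0,0,0,0,0],[185,-0.5,0,0,0,0,0],[175,-0.5,0,0,0,0,0]], newtons=5)

```text
time: 18.7
ee_pos: [0.443, 0.2798, 0.0902]
eef_rot: [-0.5, 0.524, 0.499, 0.476]
ft_force: [0.0, -0.5, 0.0]
width: 0.0219
```

>>> arm_command(targets=[[175,-8,0,0,0,0,0],[175,-25,0,0,0,0,0],[175,-55,0,0,0,0,0],[175,-95,0,0,0,0,0],[175,-135,0,0,0,0,0],[175,-160,0,0,0,0,0],[175,-160,0,0,0,0,0]])

```text
time: 19.4
ee_pos: [0.4515, 0.2896, 0.2549]
eef_rot: [-0.501, 0.521, 0.499, 0.478]
ft_force: [0.8, 0.0, -0.4]
width: 0.0274
```

Run:
```python
from h import *
stat()
import pickle; st=read_state();pickle.dump(st,open('st_w14.pkl','wb'))
save('wrist','w14.png');save('side','s14.png')
c=np.array([.440,.2346,.108])
overlay('pics/s14.png','side',c,UP,.05,'pics/o14s.png',(310,180,110,100),6)
overlay('pics/w14.png','wrist',c,UP,.05,'pics/o14w.png',(140,80,220,200),3,st)
o=C['S'];p,Rt=grasp('S',1.571,.07);print(p,row(p,Rt),row(p+[0,0,.08],Rt))
```

```text
t 19.4 pos [0.4515 0.2896 0.2549] x [-0.042 -0.045 -0.998] z az 1.572 F [ 0.8  0.  -0.4] w 0.0274 q [ 0.21  0.33 -1.07  1.55  0.29  1.49  0.69]
[0.40953251 0.42974995 0.13478103] [111.1, 35.8, 147.1, -0.008, -0.129, -0.417] [31.3, 39.5, 143.2, -0.008, -0.129, -0.417]
```

View pics/o14s.png

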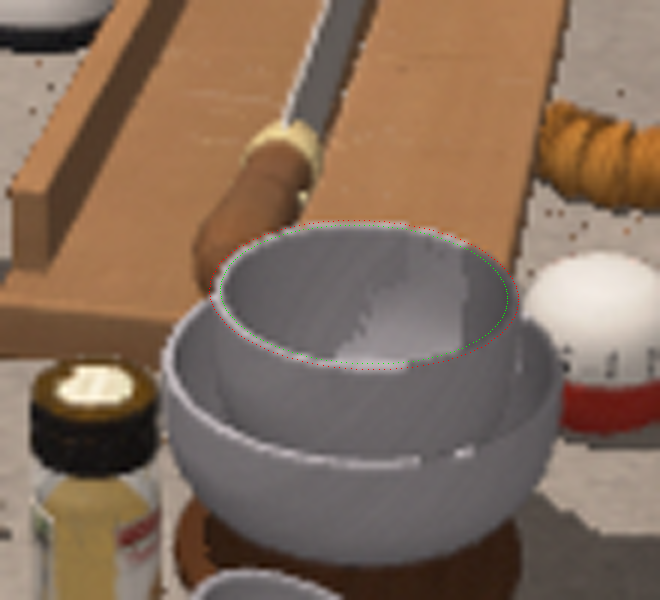

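View pics/o14w.png

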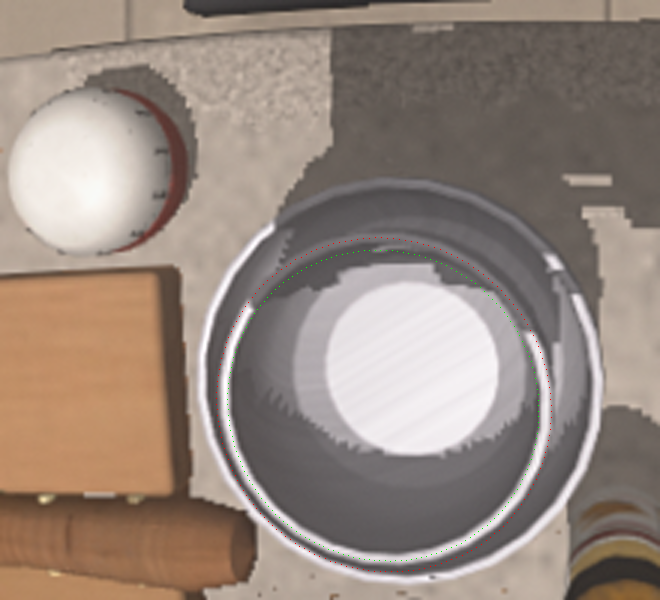

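View pics/w14.png

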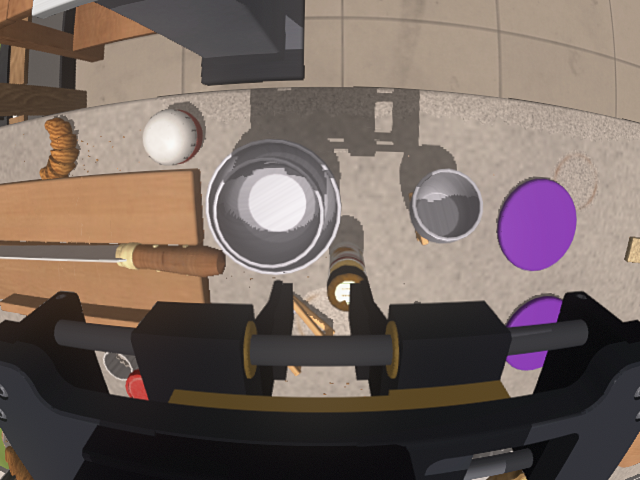

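The medium cover sits level inside the large one, and its rim matches the prediction in both views. Next is the small cover.

>>> arm_command(targets=[[170,5,10,35,-0.002,-0.03,-0.1],[170,10,20,70,-0.004,-0.06,-0.2],[170,20,30,110,-0.006,-0.09,-0.3],[170,31,39,143,-0.008,-0.129,-0.417],[170,60,37,145,-0.008,-0.129,-0.417],[170,90,36,147,-0.008,-0.129,-0.417],[170,111,36,147,-0.008,-0.129,-0.417],[170,111,36,147,-0.008,-0.129,-0.417],[170,111,36,147,-0.008,-0.129,-0.417]])

```text
time: 20.4
ee_pos: [0.4089, 0.4293, 0.1339]
eef_rot: [-0.567, 0.376, 0.423, 0.599]
ft_force: [-0.6, 0.6, 0.9]
width: 0.0293
```

Run:
```python
from h import *
stat()
import pickle; st=read_state();pickle.dump(st,open('st_w15.pkl','wb'))
save('wrist','w15.png');save('side','s15.png');o=C['S']
overlay('pics/w15.png','wrist',o['c'],axis(o['t'],o['y']),.035,'pics/o15w.png',(180,170,170,170),3.5,st)
overlay('pics/s15.png','side',o['c'],axis(o['t'],o['y']),.035,'pics/o15s.png',(310,240,90,90),7)
p,Rt=grasp('S',1.571,.0);print(row(p,Rt))
```

```text
t 20.4 pos [0.4089 0.4293 0.1339] x [ 0.359  0.082 -0.93 ] z az 1.601 F [-0.6  0.6  0.9] w 0.0293 q [-0.1   0.3  -1.05  1.9   0.69  0.95  0.1 ]
[70.3, 0.1, -0.2, -0.001, 0.0, -0.001]
```

View pics/o15w.png

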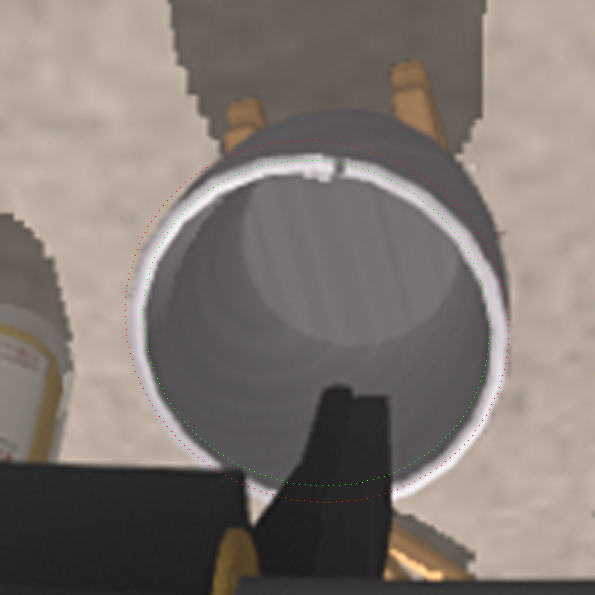

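View pics/o15s.png

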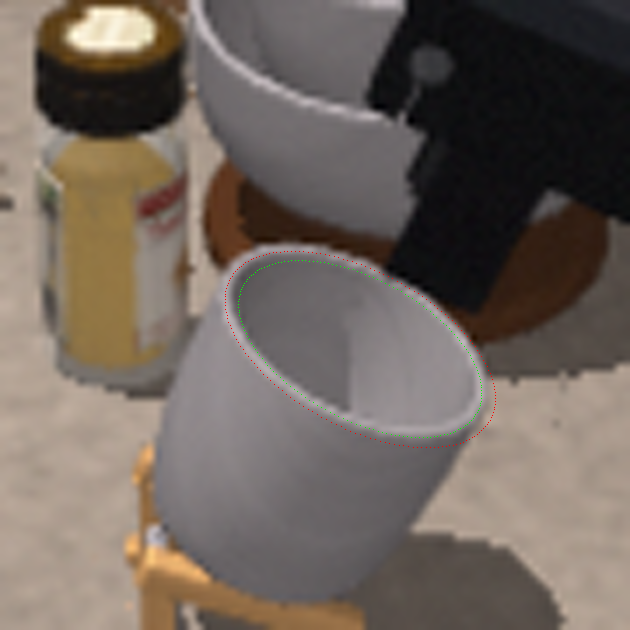

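View pics/w15.png

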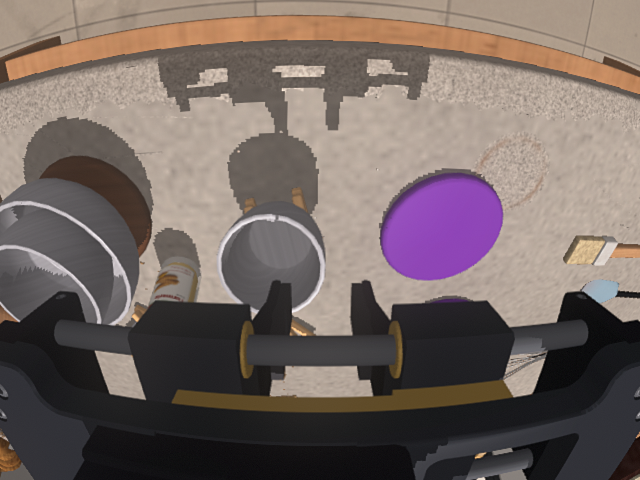

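Run:
```python
import io,contextlib
with contextlib.redirect_stdout(io.StringIO()):
    from fit1 import *
s5=pickle.load(open('st_w15.pkl','rb'))
A=g([(131,310),(150,240),(190,190),(250,160),(330,153),(400,173),(460,225),(500,300),(506,345),(485,420),(440,475),(395,498),(150,390),(190,450),(250,492)],180,170,3.5)
B=g([(228,290),(245,260),(300,246),(370,260),(430,295),(475,345),(490,395),(240,335),(270,370),(320,408),(380,432),(430,438)],310,240,7)
for s in ([wray(s5,A)],[wray(s5,A),wray(st,W['S'])],[wray(s5,A),wray(st,W['S']),ray('side',B)],[wray(s5,A),ray('side',B)]):
    p,e=fitrim(s,.035,.38,(.43,.40,.083,.22));print(p.round(4),np.sqrt((e**2).mean()).round(2))
```

```text
[0.4326 0.4009 0.0821 0.3676] 0.3
[0.43   0.4008 0.0844 0.3747] 0.7
[0.4298 0.4007 0.085  0.2525] 0.78
[0.4299 0.4009 0.0852 0.2584] 0.85
```

```bash
sed -i "s/np.array(\[.4297,.4010,.083\]),R=.035,t=.38,y=.225/np.array([.4308,.4009,.0835]),R=.035,t=.38,y=.27/" h.py
python3 - <<'E'
from h import *
p,Rt=grasp('S',1.571,.0);print(row(p,Rt),p)
E
```

```text
[69.7, -1.1, 0.0, -0.0, -0.016, 0.003] [0.43568949 0.43566878 0.07078044]
```

>>> arm_command(targets=[[170,15,-1,0,0,-0.016,0.003],[170,35,-1,0,0,-0.016,0.003],[170,52,-1,0,0,-0.016,0.003],[170,63,-1,0,0,-0.016,0.003],[170,69.5,-1,0,0,-0.016,0.003],[170,69.5,-1,0,0,-0.016,0.003],[170,69.5,-1,0,0,-0.016,0.003]])

```text
time: 21.2
ee_pos: [0.4351, 0.4355, 0.0704]
eef_rot: [-0.562, 0.371, 0.429, 0.602]
ft_force: [-0.2, 0.1, 1.1]
width: 0.029
```

Run:
```python
from h import *
stat()
p,Rt=grasp('S',1.571,.0);print(row(p,Rt))
save('wrist','w16.png')
```

```text
t 21.2 pos [0.4351 0.4355 0.0704] x [ 0.357  0.098 -0.929] z az 1.606 F [-0.2  0.1  1.1] w 0.029 q [-0.17  0.42 -0.96  1.92  0.85  0.86  0.01]
[-0.2, -0.7, 0.2, -0.0, -0.0, -0.0]
```

View pics/w16.png

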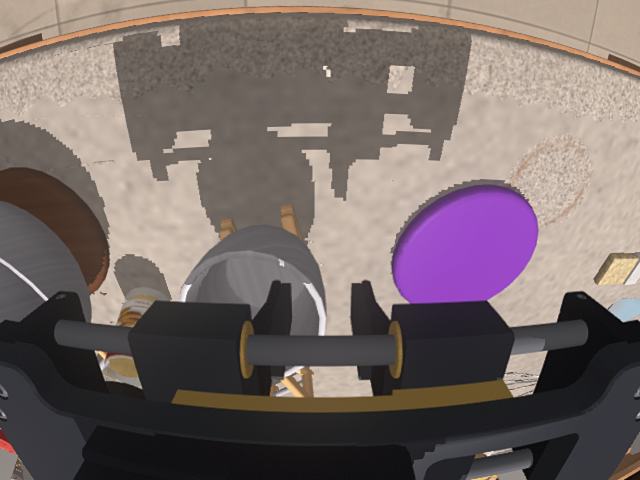

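The small rim lies between the fingers, at (323,310). Closing the grip and lifting.

>>> arm_command(targets=[[215,0,0,0,0,0,0],[235,0,0,0,0,0,0],[255,0,0,0,0,0,0],[255,0,0,0,0,0,0],[255,0,0,0,0,0,0]], newtons=35)

```text
time: 21.75
ee_pos: [0.4354, 0.4349, 0.0699]
eef_rot: [-0.563, 0.371, 0.428, 0.602]
ft_force: [-1.0, -0.6, 3.4]
width: 0.0044
```

>>> arm_command(targets=[[255,-5,0,0,0,0,0],[255,-20,0,0,0,0,0],[255,-40,0,0,0,0,0],[255,-65,0,0,0,0,0],[255,-90,0,0,0,0,0],[255,-115,0,0,0,0,0],[255,-140,0,0,0,0,0],[255,-165,0,0,0,0,0],[255,-170,0,0,0,0,0],[255,-170,0,0,0,0,0]])

```text
time: 22.75
ee_pos: [0.3747, 0.4184, 0.228]
eef_rot: [-0.563, 0.371, 0.428, 0.602]
ft_force: [0.3, -0.3, -1.3]
width: 0.0045
```

Run:
```python
from h import *
stat()
print(row((.43,.40,.28),toolR(UP,1.571)))
```

```text
t 22.75 pos [0.3747 0.4184 0.228 ] x [ 0.358  0.098 -0.928] z az 1.606 F [ 0.3 -0.3 -1.3] w 0.0045 q [ 0.08  0.05 -1.18  1.86  0.38  1.02  0.34]
[-30.3, -70.4, -15.5, 0.018, 0.097, 0.368]
```

>>> arm_command(targets=[[255,-10,-14,-3,0.004,0.02,0.075],[255,-18,-28,-6,0.008,0.04,0.15],[255,-24,-42,-9,0.012,0.06,0.225],[255,-28,-56,-12,0.016,0.08,0.3],[255,-30,-68,-15,0.018,0.097,0.368],[255,-30,-70,-15,0.018,0.097,0.368],[255,-30,-70,-15,0.018,0.097,0.368]])

```text
time: 23.45
ee_pos: [0.4299, 0.4006, 0.2769]
eef_rot: [-0.499, 0.501, 0.501, 0.499]
ft_force: [-0.9, -0.2, -1.6]
width: 0.0046
```

Run:
```python
from h import *
stat()
print(row((.442,.268,.26),toolR(UP,1.571)))
```

```text
t 23.45 pos [0.4299 0.4006 0.2769] x [-0.004 -0.001 -1.   ] z az 1.57 F [-0.9 -0.2 -1.6] w 0.0046 q [-0.01  0.42 -1.09  1.43  0.37  1.51  0.49]
[17.0, -12.2, -132.5, -0.001, -0.001, -0.004]
```

>>> arm_command(targets=[[255,0,-2,-25,0,0,-0.004],[255,0,-4,-55,0,0,-0.004],[255,0,-7,-90,0,0,-0.004],[255,5,-10,-115,0,0,-0.004],[255,12,-12,-128,0,0,-0.004],[255,17,-12,-132,0,0,-0.004],[255,17,-12,-132.5,0,0,-0.004],[255,17,-12,-132.5,0,0,-0.004]])

```text
time: 24.25
ee_pos: [0.4409, 0.2691, 0.2621]
eef_rot: [0.501, -0.499, -0.5, -0.5]
ft_force: [0.3, 0.5, -2.8]
width: 0.0044
```

Run:
```python
from h import *
stat()
import pickle; st=read_state();pickle.dump(st,open('st_w17.pkl','wb'))
save('wrist','w17.png');save('side','s17.png')
c=st['ee_pos']+[0,-.03325,.017]
overlay('pics/s17.png','side',c,UP,.035,'pics/o17s.png',(325,120,90,80),8)
overlay('pics/w17.png','wrist',c,UP,.035,'pics/o17w.png',(140,170,220,200),3,st)
```

```text
t 24.25 pos [0.4409 0.2691 0.2621] x [ 0.003 -0.    -1.   ] z az 1.573 F [ 0.3  0.5 -2.8] w 0.0044 q [ 0.37  0.22 -1.14  1.64  0.2   1.41  0.79]
```

View pics/o17s.png

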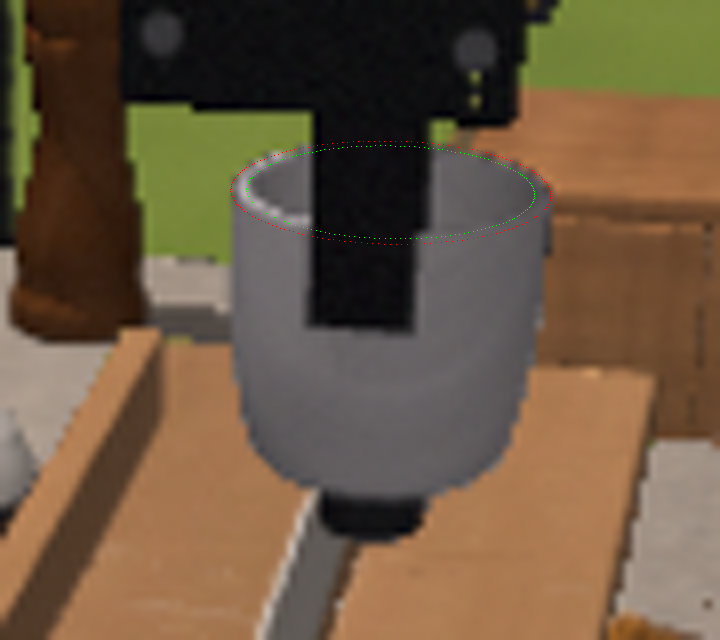

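View pics/o17w.png

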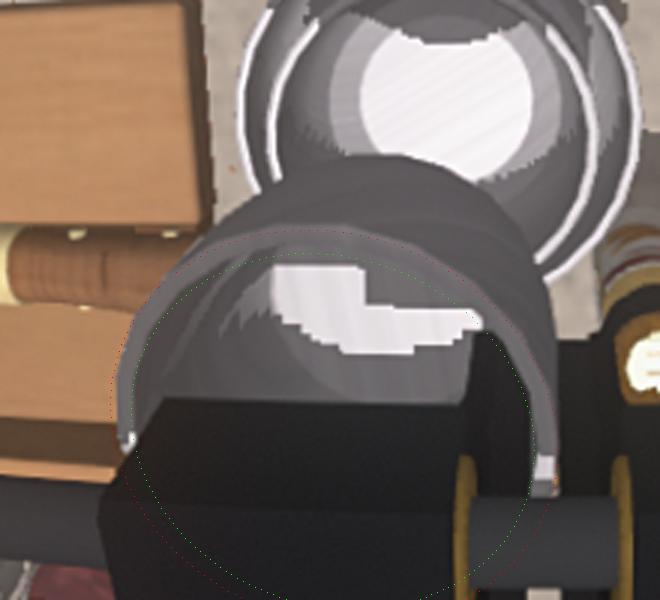

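Run:
```python
from h import *
import pickle;st=pickle.load(open('st_w17.pkl','rb'));c=st['ee_pos']+[0,-.03325,.017]
u=proj('side',circ(c-[0,0,.08],np.array(UP),.013));print(((u-[325,120]+.5)*8).min(0),((u-[325,120]+.5)*8).max(0))
S=g([(231,190),(240,170),(275,153),(470,146),(510,157),(540,175),(549,195),(240,205),(270,222),(310,233)],325,120,8)
W=g([(117,390),(140,310),(180,262),(240,232),(320,223),(400,242),(470,285),(535,370),(556,450)],140,170,3)
for s in ([ray('side',S),wray(st,W)],[wray(st,W)]):
    p,e=fitgen(s,.035,c);print((p[:3]-c)*1e3,p[3:].round(3),e.round(1))
    a=np.r_[p[3:],1];u=proj('side',circ(p[:3]-.08*a,a/np.linalg.norm(a),.013));print(((u-[325,120]+.5)*8).min(0),((u-[325,120]+.5)*8).max(0))
Rt=toolR(UP,1.571)
print(row((.4405,.268,.26),Rt))
```

```text
[319.03168021 503.85885382] [431.94621928 549.24071441]
[-0.35366734 -0.10080477  0.476565  ] [-0.005  0.005] [ 0.4  0.3 -0.2  0.3  0.3 -0.4 -0.8  0.4  0.2 -0.4 -1.3 -0.3  0.6  0.8
  0.8  0.5 -0.  -0.6 -0.2 -0.1  0.1]
[319.20345821 500.84306899] [432.07246151 546.73404149]
[ 0.16100102 -0.66903211 -3.27609649] [-0.001 -0.025] [-0.2 -0.1  0.3  0.2  0.1 -0.1 -0.3 -0.4  0.5 -0.  -0.5]
[316.77504619 520.21387289] [429.58526856 563.41269359]
[2.3, 0.7, -1.3, 0.002, 0.0, 0.003]
```

>>> arm_command(targets=[[255,12,1,-1.2,0.002,0,0.003],[255,35,1,-1.2,0.002,0,0.003],[255,60,1,-1.2,0.002,0,0.003],[255,85,1,-1.2,0.002,0,0.003],[255,107,1,-1.2,0.002,0,0.003],[255,119,1,-1.2,0.002,0,0.003],[255,122,1,-1.2,0.002,0,0.003],[255,122,1,-1.2,0.002,0,0.003]])

```text
time: 25.15
ee_pos: [0.4408, 0.2672, 0.1402]
eef_rot: [-0.499, 0.501, 0.5, 0.5]
ft_force: [0.3, 0.5, -0.5]
width: 0.0047
```

Run:
```python
from h import *
stat()
import pickle; st=read_state();pickle.dump(st,open('st_w18.pkl','wb'))
save('wrist','w18.png');save('side','s18.png')
c=np.array([.440,.2346,st['ee_pos'][2]+.0172])
overlay('pics/s18.png','side',c,UP,.035,'pics/o18s.png',(320,160,100,100),6)
overlay('pics/w18.png','wrist',c,UP,.035,'pics/o18w.png',(130,130,220,200),3,st)
print(row((.4402,.2679,.118),toolR(UP,1.571)))
```

```text
t 25.15 pos [0.4408 0.2672 0.1402] x [-0.001  0.    -1.   ] z az 1.569 F [ 0.3  0.5 -0.5] w 0.0047 q [ 0.3   0.33 -1.08  1.81  0.32  1.19  0.69]
[23.0, 1.2, 0.6, -0.002, 0.0, 0.0]
```

View pics/o18s.png

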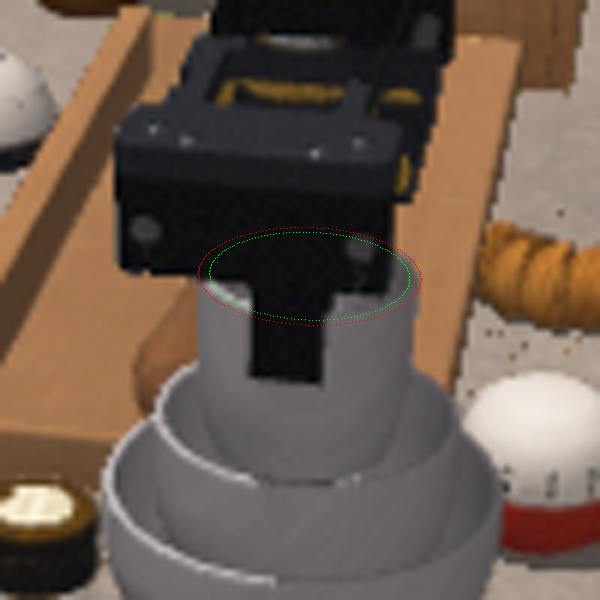

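View pics/o18w.png

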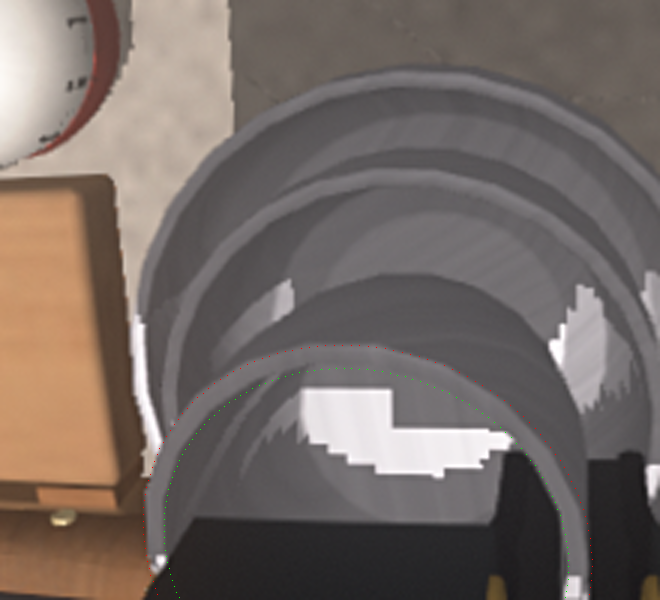

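>>> arm_command(targets=[[255,7,0.5,0.3,-0.002,0,0],[255,14,0.8,0.5,-0.002,0,0],[255,20,1,0.5,-0.002,0,0],[255,22.5,1,0.5,-0.002,0,0],[255,23,1,0.5,-0.002,0,0]])

```text
time: 25.75
ee_pos: [0.4397, 0.2672, 0.1167]
eef_rot: [-0.5, 0.5, 0.5, 0.499]
ft_force: [0.9, -0.3, -0.8]
width: 0.0046
```

>>> arm_command(targets=[[255,0.5,0,0,0,0,0],[255,1,0,0,0,0,0],[255,1.5,0,0,0,0,0]])

```text
time: 26.05
ee_pos: [0.44, 0.2674, 0.1158]
eef_rot: [-0.5, 0.5, 0.5, 0.5]
ft_force: [-0.5, 0.1, -1.1]
width: 0.0044
```

>>> arm_command(targets=[[255,0.5,0,0,0,0,0],[255,1,0,0,0,0,0],[255,1.3,0,0,0,0,0]])

```text
time: 26.35
ee_pos: [0.44, 0.2675, 0.1144]
eef_rot: [-0.5, 0.5, 0.5, 0.5]
ft_force: [-0.4, 0.6, 0.9]
width: 0.0042
```

>>> arm_command(targets=[[255,0.5,0,0,0,0,0],[255,0.7,0,0,0,0,0]])

```text
time: 26.55
ee_pos: [0.4402, 0.2679, 0.1141]
eef_rot: [-0.5, 0.5, 0.5, 0.5]
ft_force: [0.3, 0.5, 4.3]
width: 0.0045
```

Contact is confirmed at 4.3 N, so I release and retreat.

>>> arm_command(targets=[[255,-0.4,0,0,0,0,0],[250,-0.4,0,0,0,0,0],[235,-0.4,0,0,0,0,0],[215,-0.4,0,0,0,0,0],[190,-0.4,0,0,0,0,0],[180,-0.4,0,0,0,0,0]], newtons=5)

```text
time: 27.15
ee_pos: [0.4398, 0.2671, 0.1139]
eef_rot: [-0.5, 0.5, 0.5, 0.5]
ft_force: [0.0, -0.8, 0.5]
width: 0.021
```

>>> arm_command(targets=[[180,-8,0,0,0,0,0],[180,-25,0,0,0,0,0],[180,-55,0,0,0,0,0],[180,-95,0,0,0,0,0],[180,-140,0,0,0,0,0],[180,-160,0,0,0,0,0],[180,-160,0,0,0,0,0]])

```text
time: 27.85
ee_pos: [0.4409, 0.2687, 0.2783]
eef_rot: [-0.501, 0.498, 0.499, 0.502]
ft_force: [-0.3, 0.7, -1.4]
width: 0.0252
```

Run:
```python
from h import *
stat()
import pickle; st=read_state()
save('wrist','w19.png');save('side','s19.png')
a=cv2.imread('pics/s19.png');
im=a[160:270,310:430]; k=cv2.resize(im,None,fx=5,fy=5,interpolation=cv2.INTER_CUBIC)
for r,z in ((.066,.082),(.05,.108),(.035,.132)):
    for p in (proj('side',circ(np.array([.440,.2346,z]),np.array(UP),r,180))-[310,160]+.5)*5: cv2.circle(k,(int(p[0]),int(p[1])),0,(0,0,255),-1)
cv2.imwrite('pics/o19s.png',k)
b=cv2.imread('pics/w19.png');k=cv2.resize(b[80:300,150:370],None,fx=2.7,fy=2.7,interpolation=cv2.INTER_CUBIC)
for r,z in ((.066,.082),(.05,.108),(.035,.132)):
    for p in (wproj(st,circ(np.array([.440,.2346,z]),np.array(UP),r,180))-[150,80]+.5)*2.7: cv2.circle(k,(int(p[0]),int(p[1])),0,(0,0,255),-1)
cv2.imwrite('pics/o19w.png',k)
```

```text
t 27.85 pos [0.4409 0.2687 0.2783] x [ 0.005  0.002 -1.   ] z az 1.571 F [-0.3  0.7 -1.4] w 0.0252 q [ 0.39  0.2  -1.14  1.62  0.19  1.44  0.8 ]
```

View pics/o19s.png

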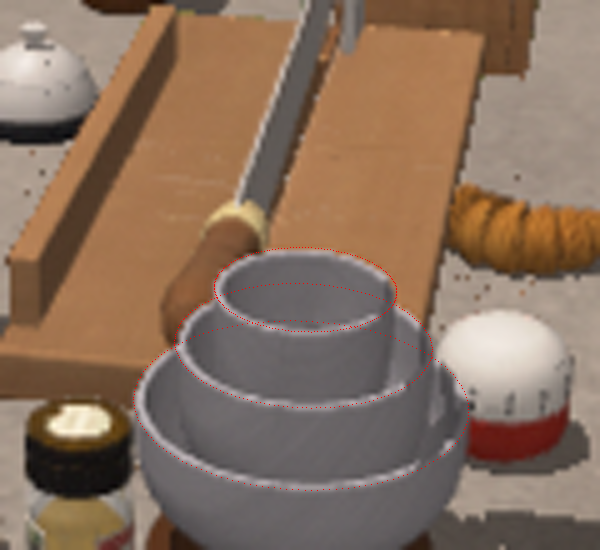

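View pics/o19w.png

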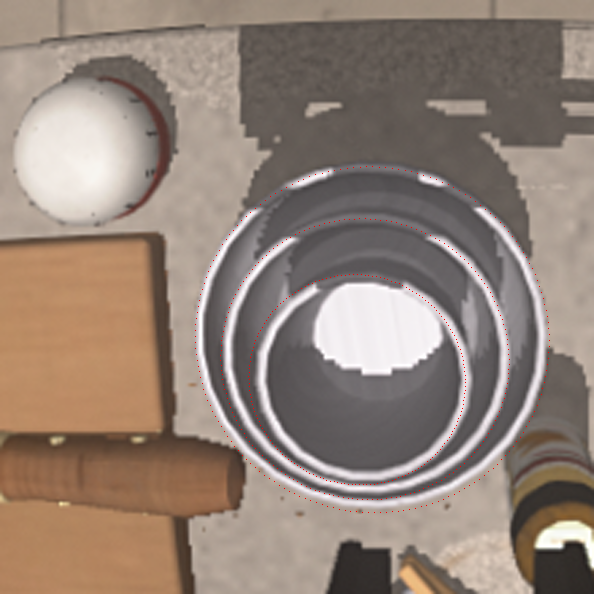

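All three rims coincide with the predicted level, concentric circles in both views. I'll clear the arm for a last check from above.

>>> arm_command(targets=[[180,-30,0,-15,0,0,0],[180,-55,0,-50,0,0,0],[180,-60,0,-95,0,0,0],[180,-60,0,-140,0,0,0],[180,-60,0,-185,0,0,0],[180,-60,0,-230,0,0,0],[180,-60,0,-275,0,0,0],[180,-60,0,-310,0,0,0],[180,-60,0,-330,0,0,0],[180,-60,0,-330,0,0,0]])

```text
time: 28.95
ee_pos: [0.4392, -0.0657, 0.3328]
eef_rot: [-0.498, 0.502, 0.5, 0.501]
ft_force: [0.3, 0.2, -0.6]
width: 0.0253
```

Run:
```python
from h import *
stat()
save('top','t20.png');save('side','s20.png')
b=cv2.imread('pics/t20.png');k=cv2.resize(b[220:320,280:390],None,fx=6,fy=6,interpolation=cv2.INTER_CUBIC)
for (x,y) in ((.440,.2346),):
  for r,z,c in ((.066,.082,(0,0,255)),(.05,.108,(0,0,255)),(.035,.132,(0,0,255)),(.06,.012,(0,255,255))):
    for p in (proj('top',circ(np.array([x,y,z]),np.array(UP),r,180))-[280,220]+.5)*6: cv2.circle(k,(int(p[0]),int(p[1])),0,c,-1)
cv2.imwrite('pics/o20t.png',k)
print('spice',onz('top',[(303.3,239.8)],.105))
```

```text
t 28.95 pos [ 0.4392 -0.0657  0.3328] x [-0.003  0.001 -1.   ] z az 1.566 F [ 0.3  0.2 -0.6] w 0.0253 q [ 0.9  -0.09 -0.78  1.68 -0.06  1.53  1.69]
spice [[0.51441093 0.30574853 0.105     ]]
```

View pics/o20t.png

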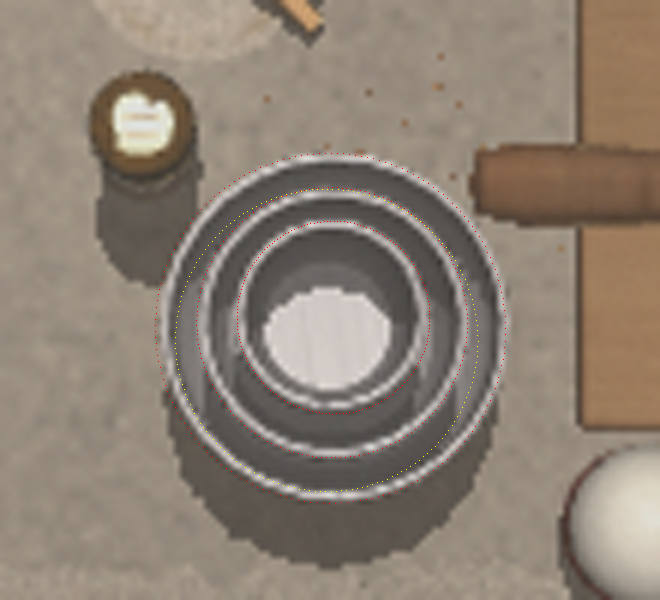

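View pics/s20.png

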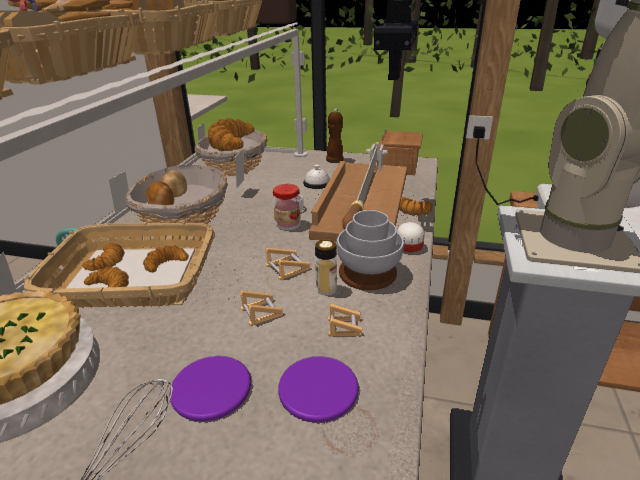

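View pics/t20.png

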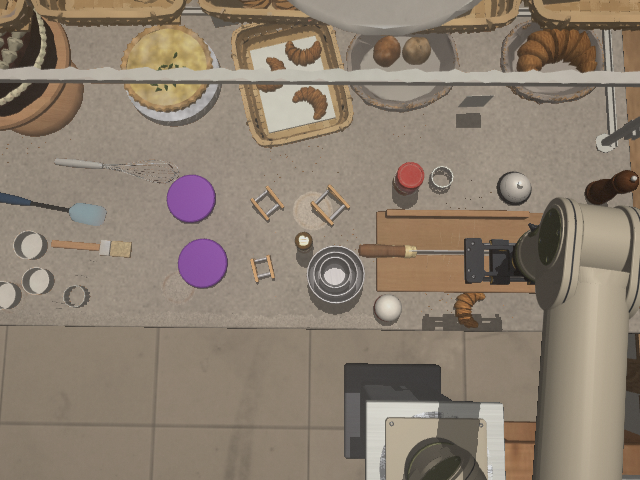

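```bash
python3 -c "
from h import *
print(close_job()); "
```

```text
the job is handed in; nothing more can be done
None
```

The three covers are stacked upside down on the dark board: large on its knob, medium inside it, small inside the medium. I handed the job in at about 29 s with the gripper empty and the arm clear of everything.

- **Handling:** I pinched each cover at the rim and lifted it off its stand along its own axis. I then levelled it, lowered it until the force reading showed contact (a few newtons), and let go.
- **Level and nesting:** In the last side and wrist pictures, all three rims lie on the predicted level, concentric circles (rim heights 82, 108 and 132 mm) to within about a pixel.
- **Bystanders:** The spice jar reads the same position as before, within 0.1 mm. The jam jar and timer look unmoved in the pictures, but I did not re-measure them. The purple look-alikes were not touched.
- **Disagreement between cameras:** I centred the stack on about (440, 234.6) mm. The wrist camera put the board's centre at (440.0, 234.1), the side camera at (440.4, 238.5) and the top camera at (442.5, 233.3). The stack may therefore be 2 to 4 mm off the exact middle.

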